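Pack brass knobs into a case, lid it and stack it

ROBOT

A 6-joint arm with a two-finger parallel gripper is mounted at the origin on the work surface. World frame = base frame: x ahead of the robot, y to its left, z up, the work surface at z = 0. Lengths are in mm, angles in rad, forces in N, time in s.
With the tool pointing down it reaches from about 300 to 875 mm from the base axis. Payload 4.2 kg.
Tool frame: the origin (TCP) lies on the centre line of the jaws, within the pads' length; the fingertips stand 19 mm ahead of it and the grasp point (between the pads) is the TCP (robot.tips_ahead is the distance from the TCP to the fingertips, in mm); z points along the fingers, y is the line along which they close (so a half turn about z gives the same grasp; the last joint's range is limited). The gripper opens to 85 mm and grips with 20 to 120 N. Pads are 22 mm wide; open, the fingers measure 114 mm over their backs; the gripper's body (76 mm by 85 mm) begins 54 mm behind the grasp point. The pads swing forward as they close: fully open they stand 13 mm farther back than shut.
Start: joints at [1.29, 0.32, 1.565, -0, 1.257, -0.02], TCP at [148.266, 555.569, 250.338] pointing down, gripper open.
Joint ranges: [-3.11, 3.11], [-0.84, 2.01], [0.21, 2.61], [-1.34, 4.49], [0.05, 2.63], [-2.56, 2.56]. Speed limits (rad/s): [2.57, 2.57, 3.14, 3.14, 3.14, 3.14].

INTERFACE

Orientations are given as a rotation vector (axis times angle).
In Python, from cell import robot gives the robot as it stands. The module is installed in compiled form; this text tells all that it offers.
- The arm moves only by the tool apply_moves, never from a script. Its argument "series" is a list of rows, each an object with "travel": the shift along the tool's x, y, z as a fraction of full scale, a list of three; "yaw": the turn about the tool's z as a fraction of full scale. A call has exactly 10 rows; each row is the pose to reach, as a shift and turn from the pose commanded when the call began, along the tool's axes at that moment, turning the shorter way round; what a row does not reach only later rows make up. Full scale, the value 1, is 0.5 m for a shift and 180 degrees for a turn. A row lasts 1/8 s, in which the tool goes at most 62.5 mm and 10.7 degrees, less where a joint would pass 70% of its speed; a pose out of reach is approached as far as the arm can. A call with a number of a shift or a turn outside -1 to 1 is refused whole. A call with a gripper value outside its range is refused whole. "hand" is the gripper's target within -1 to 1 (fully open at 1, half-way at 0, shut at -1), set as the call begins (left out, the last holds). The fingers move at their own pace and stop on an object; the grip force is fixed at half the most. Time passes only in rows, so rows that repeat a pose let the fingers close, or fill a call up. It gives the time, the measured TCP pose, the force, the opening and the grip force at its end, in the units of the state.
- robot.sense(): the state, without advancing time (a new reading comes with each control period).
- robot.camera(name): name is "side" or "top"; returns the picture (384x512x3 uint8, red, green, blue); there is no depth.
- robot.camera_model(name): a dict with "K" (3x3 intrinsics, pixels), "k1" (the pictures are not rectified: a ray, as slopes to the right and down, at radius r is drawn at 1 + k1 r^2 times it, then the intrinsics apply), "world_from_camera" (4x4, takes a point from camera to world coordinates). Camera axes: x right, y down, z forward; pixel columns grow to the right and rows downward; lengths in mm; the calibration is good to about 2 mm. A picture is of the moment at which its call begins. camera_model takes no time and is no camera call.
- robot.finish_job(): hands the job in; it is judged then, once.
Trained networks look in the newest picture that a camera, given by its name, has taken for a name from the list of things; names that differ only in an ending like _2 or _b are one class to them, and where a whole thing is asked for, a point or a joint stands for the part that bears it (a point fixed in the world has none). Each returns a list of dicts, best first, with "confidence" (0 to 1); they miss things now and then, are a little off and sometimes report something else, mostly with a low value. They report only what shows in the picture. A call takes as long as a camera call.
- robot.trace(camera, name): "mask" (384x512 bool, what is visible of it) and "bbox" ([left, top, width, height] as shares, 0 to 1, of the picture: columns of its width, rows of its height, round what is visible of it).
- robot.spot_point(camera, name): "point" ([row, column] as shares, 0 to 1, of the picture: columns of its width, rows of its height: a listed point, or the origin of a listed thing).
The state is a dict: "time": time; "joint_pos": joint angles; "qd": joint speeds; "effort": joint torques, N m; "tool_pos": TCP position; "tcp_rot": TCP orientation; "force": force on the tool from outside, world axes, zero at the start; "torque": the same for the moment, N m; "opening": finger opening in mm; "grip_force": force on a finger pad.
Only numpy, scipy, OpenCV 4.12 (cv2) and the standard library are available. Lean on these libraries where they do the work, as an engineer would, in place of code of your own. Each camera call takes 0.05 s, during which the arm holds its last target. There are 200 camera calls.

TASK

Pack the brass ball knobs standing on the paper into the open blue case, every one of them, one per well, then put the loose lid on the case so that it sits fully down. Last, stack the closed case squarely on top of the full case, with its feet down in the corner recesses of the lid below, and leave it there with all knobs inside. Do not disturb the steel tray, the jar or the screwdriver.

Things in the scene. Friction and masses are not known exactly. Their poses are not given: they have to be found in the camera images.
- case: open blue plastic case, 64 (its x) x 94 (its y) mm, rim 38 mm high, about 160 g, loose, half-turn symmetric. Origin: centre of the plane under its feet, z up. Walls 3 mm. Four corner feet 6 mm high, 10 mm wide with half-ball ends, centres at x = +-21.5, y = +-36.5 mm. Graspable across its 64 mm width (outer sides 6 to 38 mm above origin), lid on or off.
- case_floor (a point): centre of the inner floor of the case, 9 mm above its origin, axes as the case. Dividers 2 mm thick and 13 mm high part the inside into 2 x 3 square wells of 28 mm, centres at x = +-15 mm, y = -30, 0, +30 mm; the outer walls rise 29 mm above this floor. All wells are empty at the start.
- lid: loose blue lid of the case, right way up on the bench: 64 (x) x 94 (y) mm, 12 mm high, 60 g, half-turn symmetric. Origin: centre of its underside, z up. Below, a plug 52 x 82 mm, 4 mm high, enters the case mouth with 3 mm to spare all round; the full-size part above rests on the case rim: seated, origin 34 mm above the case origin. Graspable across 64 mm, 4 to 12 mm above origin.
- lid_top (a point): centre of the top of the lid, 12 mm above its origin. The top has a rim 3 mm wide and a cross-shaped pad, both 5 mm high, which leave a 15 x 15 mm recess, 5 mm deep, in each corner for the feet of a case above.
- full_case: a full, closed blue case of the same kind with lid on, 64 (x) x 94 (y) mm, 46 mm high, 1.5 kg, standing loose on the bench. Origin: centre of the plane under its feet, z up.
- full_case_top (a point): centre of the top of the full case, 46 mm above its origin, axes as the full case. In each corner a recess 15 x 15 mm, 5 mm deep (centres x = +-21.5, y = +-36.5 mm) takes a foot of the case above with 2.5 mm to spare on each side. Stacked, the origin of the upper case is 41 mm above that of the full case.
- sheet: sheet of packing paper 190 (x) x 250 (y) mm flat on the bench, thin, look only; the knobs stand on it. Origin: its centre.
- knob1_center (a point): centre of a brass ball knob: a 22 mm ball with a small flat base 11 mm across, standing 22 mm high, so that the centre is 11 mm above what it stands on (20 mm above the case origin when in a well); 45 g, loose. It can roll if knocked and may lie any way up. Absent in some runs.
- knob2_center (a point): centre of a brass ball knob: a 22 mm ball with a small flat base 11 mm across, standing 22 mm high, so that the centre is 11 mm above what it stands on (20 mm above the case origin when in a well); 45 g, loose. It can roll if knocked and may lie any way up. Absent in some runs.
- knob3_center (a point): centre of a brass ball knob: a 22 mm ball with a small flat base 11 mm across, standing 22 mm high, so that the centre is 11 mm above what it stands on (20 mm above the case origin when in a well); 45 g, loose. It can roll if knocked and may lie any way up. Absent in some runs.
- knob4_center (a point): centre of a brass ball knob: a 22 mm ball with a small flat base 11 mm across, standing 22 mm high, so that the centre is 11 mm above what it stands on (20 mm above the case origin when in a well); 45 g, loose. It can roll if knocked and may lie any way up. Absent in some runs.
- knob5_center (a point): centre of a brass ball knob: a 22 mm ball with a small flat base 11 mm across, standing 22 mm high, so that the centre is 11 mm above what it stands on (20 mm above the case origin when in a well); 45 g, loose. It can roll if knocked and may lie any way up. Absent in some runs.
- knob6_center (a point): centre of a brass ball knob: a 22 mm ball with a small flat base 11 mm across, standing 22 mm high, so that the centre is 11 mm above what it stands on (20 mm above the case origin when in a well); 45 g, loose. It can roll if knocked and may lie any way up. Absent in some runs.
- tray: bystander: open steel tray, 110 (x) x 150 (y) mm, 30 mm high. Origin: centre of its underside.
- jar: bystander: closed jar, 56 mm across, 50 mm high. Origin: centre of its underside.
- screwdriver: bystander: screwdriver lying on the bench along its x, about 200 mm long. Origin: under its middle.

How it is judged:
By the outcome, as a careful person would: the job done as asked, in the order asked, and still so for the second after the job is handed in, with the robot touching nothing.
Of knob1, knob2, knob3, knob4, knob5, knob6 only 4 to 6 are there at a start; the rules pass over those that are not, and their reading is None.
At some moment in a run one of knob1, knob2, knob3, knob4, knob5, knob6, lid may be knocked a few centimetres aside while the robot is not near it.
Once in a run the grip may slacken for a moment while it holds something.
It also fails if it takes over 210 s, if anything falls off the work surface, if the arm or the gripper's body presses on something with over 40 N, if the wrist force passes 120 N, or if a joint passes its speed limit or range.

## Working session

There is one attempt and no reset: what is moved stays moved. The work goes in short steps, Python scripts to look and compute and a tool call to move; the robot and the scene stay as the last step left them, time stands still between calls to the robot, and variables do not carry over. Pictures are saved under pics/ and viewed, at most 14 in all, crops included, and the job is handed in when it is done.

Besides the shell and the picture viewer there is one more tool, called after "Emit:" by a JSON object that holds its "method" and its "body". apply_moves: Moves the arm, as the interface text tells. Shift numbers are shares of 0.5 m and turn numbers shares of 180 degrees, none past 1 either way. Its arguments: {"type":"object","properties":{"series":{"type":"array","items":{"type":"object","properties":{"travel":{"type":"array","items":{"type":"number"}},"yaw":{"type":"number"}}}},"hand":{"type":"number"}},"required":["series"]}

```bash
mkdir -p pics; python3 - <<'E'
from cell import robot
import cv2,numpy as np
for n in("side","top"):
    im=robot.camera(n); cv2.imwrite(f"pics/{n}0.png",im[:,:,::-1])
    m=robot.camera_model(n); print(n,m["K"],m["k1"],np.round(m["world_from_camera"],3).tolist())
print(robot.sense())
E
```

```text
side [[400.61925219   0.         262.98501166]
 [  0.         400.61925219 195.80331364]
 [  0.           0.           1.        ]] -0.13926589884840598 [[-0.993, -0.069, 0.097, 526.56], [-0.119, 0.582, -0.804, 883.241], [-0.001, -0.81, -0.587, 720.708], [0.0, 0.0, 0.0, 1.0]]
top [[356.780197     0.         261.54224998]
 [  0.         356.780197   191.65795578]
 [  0.           0.           1.        ]] 0.022044864525148415 [[-0.014, -0.982, 0.189, 443.403], [-1.0, 0.018, 0.024, 1.73], [-0.027, -0.188, -0.982, 965.3], [0.0, 0.0, 0.0, 1.0]]
{'time': 0.1, 'joint_pos': array([ 1.28999910e+00,  3.20243685e-01,  1.56555156e+00, -2.26330335e-05,
        1.25742855e+00, -2.00164447e-02]), 'qd': array([-0.00108237, -0.00236107, -0.001454  , -0.00117959,  0.00160231,
        0.00084263]), 'effort': array([ 3.95029929e-04, -4.16404116e+01, -2.34703892e+01, -1.61922827e-05,
        4.87757265e-03, -1.15721141e-05]), 'tool_pos': array([148.15861136, 555.16939677, 249.55941999]), 'tcp_rot': array([-4.08433698e-01, -3.11470351e+00,  2.53814947e-03]), 'force': array([-0.61954376, -0.10488384,  0.59676044]), 'torque': array([-0.07636755,  0.03730495,  0.00038158]), 'grip_force': 0.0, 'opening': 85.45065532465355}
```

View pics/top0.png

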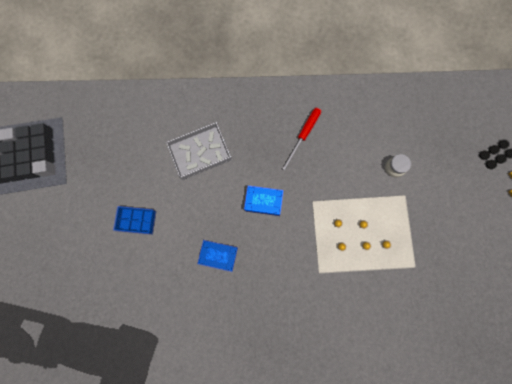

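View pics/side0.png

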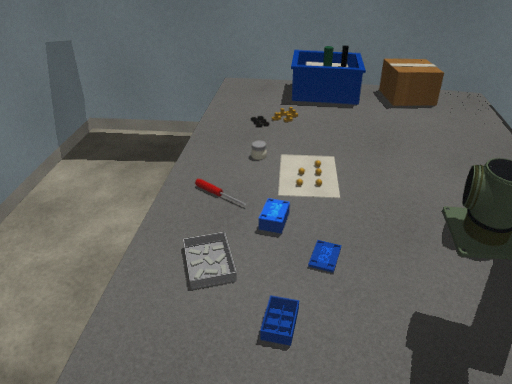

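The top view shows the open case at about (135,220), the lid at (218,256) and the full case at (264,201). Five knobs stand on the paper at about (338,223), (364,225), (342,247), (366,246) and (387,244).

```bash
cat > h.py <<'E'
from cell import robot
import cv2, numpy as np
from scipy.optimize import least_squares
from scipy.spatial.transform import Rotation as Rot
M={n:robot.camera_model(n) for n in("side","top")}
def project(n,P):
    m=M[n]; T=np.linalg.inv(m["world_from_camera"]); p=np.atleast_2d(P)@T[:3,:3].T+T[:3,3]
    s=p[:,:2]/p[:,2:]; s=s*(1+m["k1"]*(s**2).sum(1,keepdims=True))
    return s@np.diag(np.diag(m["K"])[:2])+m["K"][:2,2]
def unproject(n,uv,z):
    f=lambda q:project(n,[q[0],q[1],z])[0]-uv
    return least_squares(f,[500,0]).x
def mask(n,im,kind):
    hsv=cv2.cvtColor(im,cv2.COLOR_RGB2HSV)
    lo,hi=((100,140,60),(130,255,255)) if kind=="blue" else ((8,120,70),(28,255,255))
    return cv2.inRange(hsv,lo,hi)
def blobs(n,im,kind,amin):
    k,_,st,c=cv2.connectedComponentsWithStats(mask(n,im,kind))
    return [(c[i],st[i]) for i in range(1,k) if st[i][4]>=amin]
def knobs(n,im,z=11):
    out=[]
    for c,s in blobs(n,im,"brass",12):
        x,y=unproject(n,c,z)
        if 250<x<800 and abs(y)<520 and s[4]<200: out.append((round(x,1),round(y,1),int(s[4])))
    return out
def boxpts(x,y,a,z0,z1):
    c,s=np.cos(a),np.sin(a); q=np.array([[i*32,j*47] for i in(-1,1) for j in(-1,1)])@np.array([[c,s],[-s,c]])+[x,y]
    return np.array([[*p,z] for p in q for z in(z0,z1)])
def mom(m): 
    A=m["m00"]; return np.array([m["m10"]/A,m["m01"]/A]),np.array([m["mu20"],m["mu11"],m["mu02"]])/A
def fitbox(ims,xy,z0,z1,a0):
    """pose of a 64x94 blue box from silhouette moments in the given pictures"""
    obs={}
    for n,im in ims.items():
        g=project(n,[*xy,(z0+z1)/2])[0]
        k,lab,st,c=cv2.connectedComponentsWithStats(mask(n,im,"blue"))
        i=min((i for i in range(1,k) if st[i][4]>250),key=lambda i:np.hypot(*(c[i]-g)))
        cn,_=cv2.findContours((lab==i).astype(np.uint8),cv2.RETR_EXTERNAL,cv2.CHAIN_APPROX_NONE)
        f=np.zeros(lab.shape,np.uint8); cv2.drawContours(f,cn,-1,1,-1); obs[n]=(*mom(cv2.moments(f,True)),int(f.sum()))
    def res(q):
        r=[]
        for n,(c,v,_) in obs.items():
            h=cv2.convexHull(project(n,boxpts(*q,z0,z1)).astype(np.float32)); C,V=mom(cv2.moments(h))
            r+=[*(C-c),*((V-v)/12)]
        return np.array(r)
    best=min((least_squares(res,[*xy,a],x_scale=[10,10,.1],diff_step=1e-3) for a in a0),key=lambda s:s.cost)
    return best.x,best.fun,{n:o[2] for n,o in obs.items()}
def pose():
    s=robot.sense(); R=Rot.from_rotvec(s["tcp_rot"]).as_matrix(); return s,s["tool_pos"],R
def plan(*tg):
    """targets (x,y,z,phi) phi=world angle of tool y, mod pi -> fractions from present pose"""
    s,p,R=pose(); ph=np.arctan2(R[1,1],R[0,1]); print("now",p.round(1),"phi",ph.round(3),"q",s["joint_pos"].round(2),"open",round(s["opening"],1),"grip",round(s["grip_force"],1),"t",round(s["time"],2))
    for x,y,z,f in tg:
        d=(R.T@(np.array([x,y,z])-p))/500; t=-(((f-ph)+np.pi/2)%np.pi-np.pi/2)
        print("travel",d.round(3).tolist(),"yaw",round(t/np.pi,3))
E
python3 - <<'E'
from h import *
ims={n:robot.camera(n) for n in M}
print("tips",robot.tips_ahead)
for n in M: print(n,knobs(n,ims[n]))
A=np.linspace(0,np.pi,7)[:-1]
for name,uv,z0,z1 in(("case",(135,220),3,38),("lid",(218,256),2,12),("full",(264,201),3,46)):
    xy=unproject("top",np.array(uv),z1/2)
    for k in (["top"],["side"],["top","side"]):
        q,f,a=fitbox({n:ims[n] for n in k},xy,z0,z1,A); print(name,k,q.round(3),"mod pi",round(q[2]%np.pi,3),f.round(2),a)
for nm in("case","lid","full_case","knob1_center"):
    for c in M:
        r=[(d["point"],round(d["confidence"],2)) for d in robot.spot_point(c,nm)]
        print(nm,c,[(unproject(c,np.array([p[1]*512,p[0]*384]),11 if "knob" in nm else 0).round(1),q) for p,q in r])
E
```

```text
tips 19.0
side [(np.float64(481.4), np.float64(-301.0), 24), (np.float64(535.7), np.float64(-246.8), 27), (np.float64(479.9), np.float64(-249.7), 28), (np.float64(539.0), np.float64(-179.9), 28), (np.float64(477.5), np.float64(-185.1), 29)]
top [(np.float64(538.4), np.float64(-176.9), 40), (np.float64(534.5), np.float64(-243.4), 41), (np.float64(481.1), np.float64(-299.1), 42), (np.float64(477.2), np.float64(-183.0), 43), (np.float64(478.1), np.float64(-247.0), 38)]
case ['top'] [554.588 364.869   3.002] mod pi 3.002 [ 0.02 -0.01  0.84  0.23  0.1 ] {'top': 942}
case ['side'] [554.244 360.088   3.016] mod pi 3.016 [ 0.   -0.07  0.23 -0.2   0.64] {'side': 1435}
case ['top', 'side'] [554.288 362.358   3.013] mod pi 3.013 [ 0.94  0.09  0.84  0.16  0.1  -0.11  0.8   0.29 -0.24  0.7 ] {'top': 942, 'side': 1435}
lid ['top'] [458.327 144.69    2.917] mod pi 2.917 [ 0.   -0.    0.21  0.03  0.15] {'top': 863}
lid ['side'] [ 4.58898e+02  1.40544e+02 -2.28000e-01] mod pi 2.913 [ 0.   -0.02  0.09 -0.06  0.27] {'side': 719}
lid ['top', 'side'] [458.676 143.229   2.911] mod pi 2.911 [ 0.55 -0.15  0.19  0.06  0.16  0.09  0.73  0.12 -0.07  0.3 ] {'top': 863, 'side': 719}
full ['top'] [ 6.0077e+02  2.0094e+01 -1.3700e-01] mod pi 3.005 [ 0.    0.   -0.26 -0.12  0.25] {'top': 931}
full ['side'] [600.963  13.78    2.994] mod pi 2.994 [ 0.   -0.03  0.14 -0.02  0.34] {'side': 816}
full ['top', 'side'] [600.736  18.423   2.987] mod pi 2.987 [ 0.63  0.   -0.28 -0.05  0.27 -0.08  1.02  0.22 -0.06  0.38] {'top': 931, 'side': 816}
case side [(array([547.7, 360.6]), 0.58)]
case top [(array([554.5, 360.8]), 0.96)]
lid side [(array([454.7, 142.2]), 0.95)]
lid top [(array([456.8, 138.2]), 0.87), (array([ 488.3, -303. ]), 0.75), (array([556.6, 358.2]), 0.24)]
full_case side [(array([601. ,  24.4]), 0.74)]
full_case top [(array([594.8,  23.6]), 0.8)]
knob1_center side []
knob1_center top []
```

```bash
python3 - <<'E'
from h import *
plan((520,200,220,0),(481,-300,120,0),(481,-300,120,np.pi/2))
E
```

```text
now [148.3 555.5 250.3] phi 1.31 q [ 1.29  0.32  1.56 -0.    1.26 -0.02] open 85.5 grip 0.0 t 0.6
travel [-0.902, -0.495, 0.061] yaw 0.417
travel [-1.084, -1.482, 0.261] yaw 0.417
travel [-1.084, -1.482, 0.261] yaw -0.083
```

Emit:
{"method": "apply_moves", "body": {"hand": 0.06, "series": [{"travel": [-0.902,-0.495,0.06],"yaw": 0.417},{"travel": [-0.902,-0.495,0.06],"yaw": 0.417},{"travel": [-0.902,-0.495,0.06],"yaw": 0.417},{"travel": [-0.902,-0.495,0.06],"yaw": 0.417},{"travel": [-0.902,-0.495,0.06],"yaw": 0.417},{"travel": [-0.902,-0.495,0.06],"yaw": 0.417},{"travel": [-0.902,-0.495,0.06],"yaw": 0.417},{"travel": [-0.902,-0.495,0.06],"yaw": 0.417},{"travel": [-0.902,-0.495,0.06],"yaw": 0.417},{"travel": [-0.902,-0.495,0.06],"yaw": 0.417}]}}

```text
time: 1.85
tool_pos: [520.3, 199.8, 220.1]
tcp_rot: [-2.223, -2.219, 0.001]
force: [-0.2, 0.6, -0.2]
opening: 45.5
grip_force: 0.0
```

```bash
python3 - <<'E'
from h import *
print(robot.tips_ahead)
plan((481,-300,100,0))
E
```

```text
19.0
now [520.3 199.8 220.1] phi -0.002 q [0.35 0.31 1.65 0.   1.18 0.35] open 45.5 grip 0.0 t 1.85
travel [-1.0, -0.077, 0.24] yaw -0.001
```

Emit:
{"method": "apply_moves", "body": {"series": [{"travel": [-1.0,-0.077,0.1],"yaw": 0},{"travel": [-1.0,-0.077,0.1],"yaw": 0},{"travel": [-1.0,-0.077,0.1],"yaw": 0},{"travel": [-1.0,-0.077,0.1],"yaw": 0},{"travel": [-1.0,-0.077,0.1],"yaw": 0},{"travel": [-1.0,-0.077,0.1],"yaw": 0},{"travel": [-1.0,-0.077,0.24],"yaw": 0},{"travel": [-1.0,-0.077,0.24],"yaw": 0},{"travel": [-1.0,-0.077,0.24],"yaw": 0},{"travel": [-1.0,-0.077,0.24],"yaw": 0}]}}

```text
time: 3.1
tool_pos: [481.5, -299.1, 99.5]
tcp_rot: [-2.22, -2.219, -0.0]
force: [0.0, -0.1, -0.1]
opening: 45.8
grip_force: 0.0
```

```bash
python3 - <<'E'
from h import *
ims={n:robot.camera(n) for n in M}
for n in M: print(n,knobs(n,ims[n]))
plan((481,-300,27,0))
s=cv2.resize(ims["side"][100:225,250:400],None,fx=4,fy=4,interpolation=cv2.INTER_CUBIC)
_,p,_=pose()
for k in(0,6,19,32): print(k,(project("side",p-[0,0,k])[0]-[250,100])*4)
cv2.imwrite("pics/c1.png",s[:,:,::-1])
E
```

```text
side [(np.float64(482.1), np.float64(-301.0), 26), (np.float64(536.1), np.float64(-246.0), 25), (np.float64(479.2), np.float64(-248.7), 29), (np.float64(538.5), np.float64(-179.6), 33), (np.float64(477.7), np.float64(-183.6), 28)]
top [(np.float64(538.0), np.float64(-177.3), 44), (np.float64(534.5), np.float64(-243.7), 41), (np.float64(481.1), np.float64(-299.1), 42), (np.float64(477.4), np.float64(-183.1), 36), (np.float64(477.7), np.float64(-247.5), 46)]
now [ 482.4 -298.3  101.1] phi 0.001 q [-0.57  0.44  1.79  0.    0.91 -0.58] open 45.1 grip 0.0 t 3.2
travel [-0.003, -0.003, 0.148] yaw 0.0
0 [277.56139798 160.16501054]
6 [277.00234765 166.62511703]
19 [275.79704548 180.51467196]
32 [274.59995095 194.25847611]
```

View pics/c1.png

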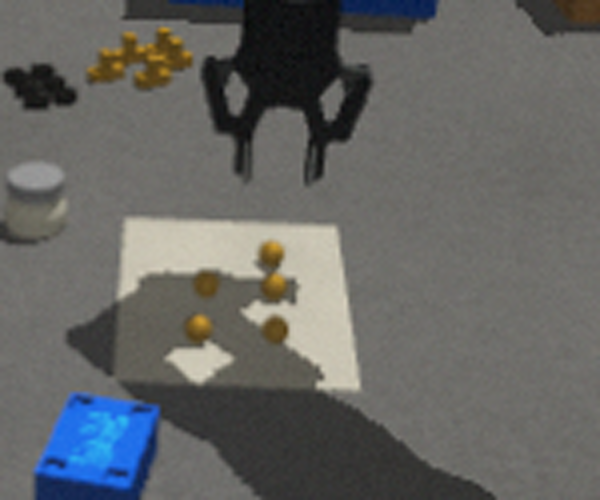

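The fingertips show at row 182 of the crop, where 19 mm ahead of the TCP predicts 180, and the gripper is in line with the far knob. I'll descend and grip.

Emit:
{"method": "apply_moves", "body": {"series": [{"travel": [-0.003,-0.003,0.12],"yaw": 0},{"travel": [-0.003,-0.003,0.12],"yaw": 0},{"travel": [-0.003,-0.003,0.152],"yaw": 0},{"travel": [-0.003,-0.003,0.152],"yaw": 0},{"travel": [-0.003,-0.003,0.152],"yaw": 0},{"travel": [-0.003,-0.003,0.152],"yaw": 0},{"travel": [-0.003,-0.003,0.152],"yaw": 0},{"travel": [-0.003,-0.003,0.152],"yaw": 0},{"travel": [-0.003,-0.003,0.152],"yaw": 0},{"travel": [-0.003,-0.003,0.152],"yaw": 0}]}}

```text
time: 4.45
tool_pos: [480.1, -301.3, 24.2]
tcp_rot: [-2.221, -2.221, -0.0]
force: [0.2, 1.1, -0.2]
opening: 45.0
grip_force: 0.0
```

Emit:
{"method": "apply_moves", "body": {"hand": -1, "series": [{"travel": [0,0,0],"yaw": 0},{"travel": [0,0,0],"yaw": 0},{"travel": [0,0,0],"yaw": 0},{"travel": [0,0,0],"yaw": 0},{"travel": [0,0,0],"yaw": 0},{"travel": [0,0,0],"yaw": 0},{"travel": [0,0,-0.1],"yaw": 0},{"travel": [0,0,-0.148],"yaw": 0},{"travel": [0,0,-0.148],"yaw": 0},{"travel": [0,0,-0.148],"yaw": 0}]}}

```text
time: 5.7
tool_pos: [479.5, -300.8, 96.9]
tcp_rot: [-2.22, -2.22, 0.001]
force: [0.7, 0.1, -0.1]
opening: 18.1
grip_force: 58.8
```

```bash
python3 - <<'E'
from h import *
ims={n:robot.camera(n) for n in M}
s,p,_=pose()
print(p,s["opening"],s["grip_force"])
for n in M:
    print(n,knobs(n,ims[n])); print([ (c.round(1),st[4]) for c,st in blobs(n,ims[n],"brass",8) if np.hypot(*(c-project(n,p-[0,0,13])[0]))<15])
    print(project(n,p-[0,0,13])[0])
plan((554.3,362.4,200,0))
E
```

```text
[ 479.33448836 -300.77707635   96.60039067] 18.242923268970415 58.76251459121704
side [(np.float64(474.6), np.float64(-434.6), 27), (np.float64(535.5), np.float64(-246.2), 26), (np.float64(479.1), np.float64(-248.8), 30), (np.float64(538.6), np.float64(-180.0), 33), (np.float64(477.7), np.float64(-183.6), 28)]
[(array([319.7, 144.6]), np.int32(27))]
[319.91521449 144.42354731]
top [(np.float64(538.4), np.float64(-177.5), 44), (np.float64(534.3), np.float64(-243.6), 40), (np.float64(482.5), np.float64(-324.5), 55), (np.float64(477.2), np.float64(-183.0), 37), (np.float64(477.6), np.float64(-247.9), 47)]
[(array([395.8, 243.4]), np.int32(55))]
[396.29870558 243.48883102]
now [ 479.3 -300.8   96.6] phi 0.0 q [-0.58  0.45  1.79  0.    0.91 -0.58] open 18.2 grip 58.8 t 5.8
travel [1.327, 0.149, -0.205] yaw 0.0
```

```bash
python3 - <<'E'
from h import *
im=robot.camera("side"); s=cv2.resize(im[115:165,290:350],None,fx=10,fy=10,interpolation=cv2.INTER_CUBIC)
print((project("side",pose()[1]-[0,0,19])[0]-[290,115])*10)
cv2.imwrite("pics/c2.png",s[:,:,::-1])
E
```

```text
[297.36749871 309.57052912]
```

View pics/c2.png

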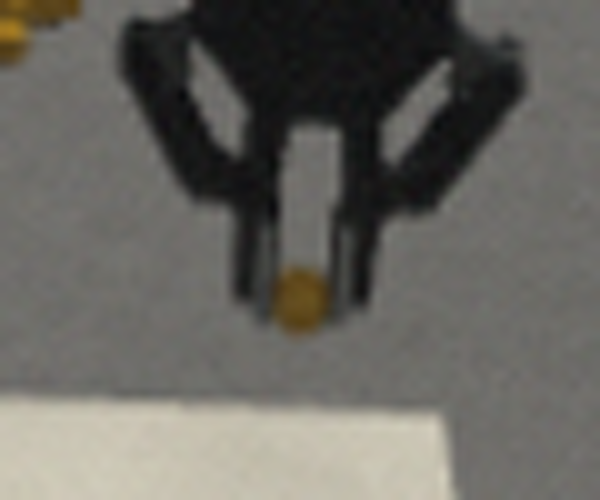

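Emit:
{"method": "apply_moves", "body": {"series": [{"travel": [0.15,0.03,-0.2],"yaw": 0},{"travel": [0.8,0.15,-0.2],"yaw": 0.1},{"travel": [0.8,0.15,-0.2],"yaw": 0.1},{"travel": [0.8,0.15,-0.2],"yaw": -0.1},{"travel": [0.8,0.15,-0.2],"yaw": -0.2},{"travel": [0.8,0.15,-0.2],"yaw": -0.3},{"travel": [0.8,0.15,-0.2],"yaw": -0.4},{"travel": [0.8,0.15,-0.2],"yaw": -0.459},{"travel": [0.8,0.15,-0.2],"yaw": -0.459},{"travel": [0.8,0.15,-0.2],"yaw": -0.459}]}}

```text
time: 7.1
tool_pos: [554.8, 99.0, 197.1]
tcp_rot: [-0.876, -3.015, 0.001]
force: [-0.5, 0.7, -0.1]
opening: 18.3
grip_force: 58.9
```

```bash
python3 - <<'E'
from h import *
plan((569.2,360.1,110,1.442))
E
```

```text
now [554.8  99.  197.1] phi 1.005 q [ 0.16  0.34  1.67  0.    1.13 -0.85] open 18.3 grip 58.9 t 7.1
travel [0.255, 0.457, 0.174] yaw -0.139
```

Emit:
{"method": "apply_moves", "body": {"series": [{"travel": [0.255,0.457,0],"yaw": -0.139},{"travel": [0.255,0.457,0],"yaw": -0.139},{"travel": [0.255,0.457,0],"yaw": -0.139},{"travel": [0.255,0.457,0],"yaw": -0.139},{"travel": [0.255,0.457,0.1],"yaw": -0.139},{"travel": [0.255,0.457,0.174],"yaw": -0.139},{"travel": [0.255,0.457,0.174],"yaw": -0.139},{"travel": [0.255,0.457,0.174],"yaw": -0.139},{"travel": [0.255,0.457,0.174],"yaw": -0.139},{"travel": [0.255,0.457,0.174],"yaw": -0.139}]}}

```text
time: 8.35
tool_pos: [572.5, 359.9, 113.0]
tcp_rot: [0.214, 3.132, 0.003]
force: [-0.2, 0.5, -0.3]
opening: 18.0
grip_force: 58.9
```

```bash
python3 - <<'E'
from h import *
P=[];I=[]
for k in range(3):
    for n in M:
        im=robot.camera(n); P.append(pose()[1]); I.append((n,im))
p=np.mean(P,0); print(p.round(1),np.std(P,0).round(2))
for n,im in I[-2:]:
    b=[(c,st[4]) for c,st in blobs(n,im,"brass",8) if np.hypot(*(c-project(n,p-[0,0,13])[0]))<15]
    print(n,b,project(n,p-[0,0,13])[0],[unproject(n,c,p[2]-13).round(1) for c,_ in b])
plan((569.2,360.1,48,1.442))
E
```

```text
[572.1 359.8 112.1] [0.17 0.03 0.41]
side [] [271.96543497 294.08967251] []
top [] [125.24033986 209.25229415] []
now [571.8 359.8 111.5] phi 1.435 q [ 0.54  0.58  1.5   0.    1.06 -0.89] open 18.0 grip 58.9 t 8.65
travel [0.005, -0.0, 0.127] yaw -0.002
```

Emit:
{"method": "apply_moves", "body": {"series": [{"travel": [0.005,0,0.06],"yaw": 0},{"travel": [0.005,0,0.1],"yaw": 0},{"travel": [0.005,0,0.127],"yaw": 0},{"travel": [0.005,0,0.127],"yaw": 0},{"travel": [0.005,0,0.127],"yaw": 0},{"travel": [0.005,0,0.127],"yaw": 0},{"travel": [0.005,0,0.127],"yaw": 0},{"travel": [0.005,0,0.127],"yaw": 0},{"travel": [0.005,0,0.127],"yaw": 0},{"travel": [0.005,0,0.127],"yaw": 0}]}}

```text
time: 9.9
tool_pos: [569.3, 360.1, 47.8]
tcp_rot: [0.213, 3.134, 0.0]
force: [0.6, 0.1, -0.8]
opening: 18.2
grip_force: 58.9
```

Emit:
{"method": "apply_moves", "body": {"hand": -0.25, "series": [{"travel": [0,0,0],"yaw": 0},{"travel": [0,0,0],"yaw": 0},{"travel": [0,0,0],"yaw": 0},{"travel": [0,0,0],"yaw": 0},{"travel": [0,0,0],"yaw": 0},{"travel": [0,0,-0.1],"yaw": 0},{"travel": [0,0,-0.2],"yaw": 0},{"travel": [0,-0.1,-0.3],"yaw": 0},{"travel": [0,-0.2,-0.3],"yaw": 0},{"travel": [0,-0.3,-0.3],"yaw": 0}]}}

```text
time: 11.15
tool_pos: [549.0, 210.1, 199.2]
tcp_rot: [0.212, 3.132, 0.001]
force: [0.5, -0.0, -0.0]
opening: 32.0
grip_force: 0.0
```

```bash
python3 - <<'E'
from h import *
ims={n:robot.camera(n) for n in M}
for n in M: print(n,[k for k in knobs(n,ims[n],20)])
a=cv2.resize(ims["top"][200:240,105:165],None,fx=6,fy=6,interpolation=cv2.INTER_CUBIC); b=cv2.resize(ims["side"][285:350,250:310],None,fx=6,fy=6,interpolation=cv2.INTER_CUBIC)
a=cv2.copyMakeBorder(a,0,b.shape[0]-a.shape[0],0,0,cv2.BORDER_CONSTANT); cv2.imwrite("pics/c3.png",np.hstack([a,b])[:,:,::-1])
plan((477.6,-248.2,200,1.571))
E
```

```text
side [(np.float64(480.4), np.float64(-233.9), 26), (np.float64(478.4), np.float64(-171.3), 30), (np.float64(569.2), np.float64(359.2), 68)]
top [(np.float64(537.5), np.float64(-175.2), 40), (np.float64(533.6), np.float64(-241.1), 41), (np.float64(476.7), np.float64(-181.4), 42), (np.float64(478.0), np.float64(-244.6), 39)]
now [548.  207.4 198.5] phi 1.431 q [ 0.34  0.37  1.62 -0.    1.15 -1.09] open 31.8 grip 0.0 t 11.25
travel [0.012, -0.922, -0.001] yaw -0.045
```

View pics/c3.png

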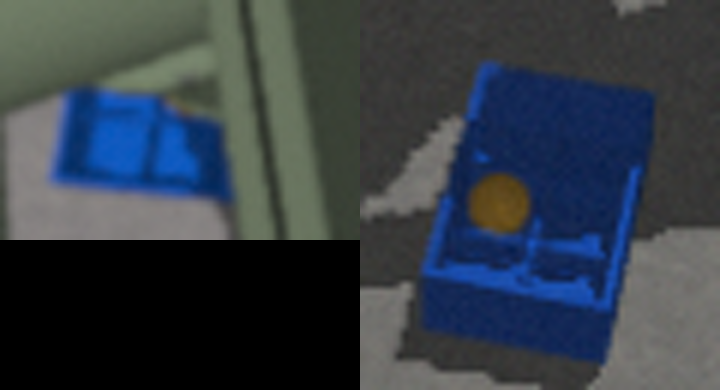

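The knob sits in the middle far well (side crop at 500,205; it measures 569,359 against a target of 569,360). Next knob.

Emit:
{"method": "apply_moves", "body": {"hand": 0.06, "series": [{"travel": [0.01,-0.921,0],"yaw": 0},{"travel": [0.01,-0.921,0],"yaw": 0},{"travel": [0.01,-0.921,0],"yaw": 0},{"travel": [0.01,-0.921,0],"yaw": 0},{"travel": [0.01,-0.921,0],"yaw": 0},{"travel": [0.01,-0.921,0],"yaw": 0},{"travel": [0.01,-0.921,0.1],"yaw": 0},{"travel": [0.01,-0.921,0.2],"yaw": 0},{"travel": [0.01,-0.921,0.23],"yaw": 0},{"travel": [0.01,-0.921,0.23],"yaw": 0}]}}

```text
time: 12.5
tool_pos: [480.8, -243.6, 80.7]
tcp_rot: [-0.214, -3.13, -0.004]
force: [-0.4, -0.1, 0.6]
opening: 45.5
grip_force: 0.0
```

```bash
python3 - <<'E'
from h import *
for n in M: print(n,knobs(n,robot.camera(n)))
plan((478.4,-248.2,23,1.442))
E
```

```text
side [(np.float64(535.5), np.float64(-246.2), 26), (np.float64(479.8), np.float64(-248.2), 26), (np.float64(539.6), np.float64(-179.2), 28), (np.float64(477.8), np.float64(-185.5), 29), (np.float64(569.6), np.float64(352.1), 71)]
top [(np.float64(569.5), np.float64(366.0), 41), (np.float64(538.6), np.float64(-177.0), 41), (np.float64(534.0), np.float64(-243.2), 42), (np.float64(477.0), np.float64(-183.1), 42)]
now [ 482.8 -243.9   83.5] phi 1.435 q [-0.49  0.43  1.87  0.    0.84 -1.92] open 45.4 grip 0.0 t 12.6
travel [0.008, -0.01, 0.121] yaw -0.002
```

Emit:
{"method": "apply_moves", "body": {"series": [{"travel": [0.008,-0.01,0.06],"yaw": 0},{"travel": [0.008,-0.01,0.1],"yaw": 0},{"travel": [0.008,-0.01,0.121],"yaw": 0},{"travel": [0.008,-0.01,0.121],"yaw": 0},{"travel": [0.008,-0.01,0.121],"yaw": 0},{"travel": [0.008,-0.01,0.121],"yaw": 0},{"travel": [0.008,-0.01,0.121],"yaw": 0},{"travel": [0.008,-0.01,0.121],"yaw": 0},{"travel": [0.008,-0.01,0.121],"yaw": 0},{"travel": [0.008,-0.01,0.121],"yaw": 0}]}}

```text
time: 13.85
tool_pos: [477.1, -248.5, 22.3]
tcp_rot: [-0.213, -3.134, -0.0]
force: [-0.1, -0.4, 0.5]
opening: 45.3
grip_force: 0.0
```

Emit:
{"method": "apply_moves", "body": {"hand": -1, "series": [{"travel": [0,0,0],"yaw": 0},{"travel": [0,0,0],"yaw": 0},{"travel": [0,0,0],"yaw": 0},{"travel": [0,0,0],"yaw": 0},{"travel": [0,0,0],"yaw": 0},{"travel": [0,0,-0.12],"yaw": 0},{"travel": [0,0,-0.24],"yaw": 0},{"travel": [0,0,-0.3],"yaw": 0},{"travel": [0,0,-0.3],"yaw": 0},{"travel": [0,0,-0.3],"yaw": 0}]}}

```text
time: 15.1
tool_pos: [476.2, -248.0, 170.7]
tcp_rot: [-0.213, -3.132, -0.002]
force: [0.6, 0.0, -0.5]
opening: 18.2
grip_force: 58.7
```

```bash
python3 - <<'E'
from h import *
print(len(knobs("top",robot.camera("top"))))
plan((539.4,364,180,1.442))
E
```

```text
4
now [ 476.1 -247.9  170.3] phi 1.435 q [-0.5   0.33  1.77  0.    1.05 -1.94] open 18.1 grip 58.7 t 15.15
travel [0.04, 1.23, -0.017] yaw -0.002
```

Emit:
{"method": "apply_moves", "body": {"series": [{"travel": [0.035,0.95,-0.02],"yaw": 0},{"travel": [0.035,0.95,-0.02],"yaw": 0},{"travel": [0.035,0.95,-0.02],"yaw": 0},{"travel": [0.035,0.95,-0.02],"yaw": 0},{"travel": [0.035,0.95,-0.02],"yaw": 0},{"travel": [0.035,0.95,-0.02],"yaw": 0},{"travel": [0.035,0.95,-0.02],"yaw": 0},{"travel": [0.035,0.95,-0.02],"yaw": 0},{"travel": [0.035,0.95,-0.02],"yaw": 0},{"travel": [0.035,0.95,-0.02],"yaw": 0}]}}

```text
time: 16.4
tool_pos: [523.3, 223.7, 180.7]
tcp_rot: [-0.213, -3.131, 0.003]
force: [-0.3, -0.2, 0.0]
opening: 18.2
grip_force: 58.9
```

Emit:
{"method": "apply_moves", "body": {"series": [{"travel": [0.005,0.28,0],"yaw": 0},{"travel": [0.005,0.28,0],"yaw": 0},{"travel": [0.005,0.28,0.07],"yaw": 0},{"travel": [0.005,0.28,0.14],"yaw": 0},{"travel": [0.005,0.28,0.16],"yaw": 0},{"travel": [0.005,0.28,0.16],"yaw": 0},{"travel": [0.005,0.28,0.16],"yaw": 0},{"travel": [0.005,0.28,0.16],"yaw": 0},{"travel": [0.005,0.28,0.16],"yaw": 0},{"travel": [0.005,0.28,0.16],"yaw": 0}]}}

```text
time: 17.65
tool_pos: [540.6, 363.7, 102.7]
tcp_rot: [0.213, 3.134, 0.001]
force: [-0.2, -0.3, -0.3]
opening: 17.7
grip_force: 59.0
```

```bash
python3 - <<'E'
from h import *
plan((539.4,364,48,1.442))
E
```

```text
now [540.6 363.7 102.7] phi 1.435 q [ 0.57  0.55  1.58  0.    1.01 -0.86] open 17.7 grip 59.0 t 17.65
travel [0.003, 0.0, 0.109] yaw -0.002
```

Emit:
{"method": "apply_moves", "body": {"series": [{"travel": [0.002,0,0.06],"yaw": 0},{"travel": [0.002,0,0.09],"yaw": 0},{"travel": [0.002,0,0.109],"yaw": 0},{"travel": [0.002,0,0.109],"yaw": 0},{"travel": [0.002,0,0.109],"yaw": 0},{"travel": [0.002,0,0.109],"yaw": 0},{"travel": [0.002,0,0.109],"yaw": 0},{"travel": [0.002,0,0.109],"yaw": 0},{"travel": [0.002,0,0.109],"yaw": 0},{"travel": [0.002,0,0.109],"yaw": 0}]}}

```text
time: 18.9
tool_pos: [539.6, 363.7, 47.8]
tcp_rot: [0.213, 3.134, 0.0]
force: [0.4, 0.0, -0.7]
opening: 18.1
grip_force: 59.0
```

Emit:
{"method": "apply_moves", "body": {"hand": -0.25, "series": [{"travel": [0,0,0],"yaw": 0},{"travel": [0,0,0],"yaw": 0},{"travel": [0,0,0],"yaw": 0},{"travel": [0,0,0],"yaw": 0},{"travel": [0,0,-0.1],"yaw": 0},{"travel": [0,-0.03,-0.2],"yaw": 0},{"travel": [0,-0.15,-0.3],"yaw": 0},{"travel": [0,-0.27,-0.3],"yaw": 0},{"travel": [0,-0.3,-0.3],"yaw": 0},{"travel": [0,-0.3,-0.3],"yaw": 0}]}}

```text
time: 20.15
tool_pos: [519.1, 213.6, 198.4]
tcp_rot: [0.217, 3.133, 0.001]
force: [-0.6, 0.8, 0.7]
opening: 31.8
grip_force: 0.0
```

```bash
python3 - <<'E'
from h import *
for n in M: print(n,knobs(n,robot.camera(n)))
plan((477.5,-184,83,1.442),(477.5,-184,23,1.442))
E
```

```text
side [(np.float64(477.1), np.float64(-185.6), 28), (np.float64(569.7), np.float64(352.8), 68), (np.float64(542.0), np.float64(356.2), 74)]
top [(np.float64(538.4), np.float64(-176.9), 40), (np.float64(534.4), np.float64(-243.4), 41), (np.float64(477.0), np.float64(-183.1), 42)]
now [519.5 215.5 197.9] phi 1.435 q [ 0.37  0.34  1.68  0.    1.13 -1.06] open 32.2 grip 0.0 t 20.25
travel [-0.025, -0.803, 0.229] yaw -0.002
travel [-0.025, -0.803, 0.349] yaw -0.002
```

Emit:
{"method": "apply_moves", "body": {"hand": 0.06, "series": [{"travel": [-0.025,-0.803,0],"yaw": 0},{"travel": [-0.025,-0.803,0],"yaw": 0},{"travel": [-0.025,-0.803,0],"yaw": 0},{"travel": [-0.025,-0.803,0],"yaw": 0},{"travel": [-0.025,-0.803,0],"yaw": 0},{"travel": [-0.025,-0.803,0.1],"yaw": 0},{"travel": [-0.025,-0.803,0.2],"yaw": 0},{"travel": [-0.025,-0.803,0.23],"yaw": 0},{"travel": [-0.025,-0.803,0.23],"yaw": 0},{"travel": [-0.025,-0.803,0.23],"yaw": 0}]}}

```text
time: 21.5
tool_pos: [478.7, -183.9, 83.6]
tcp_rot: [0.211, 3.133, -0.0]
force: [0.6, -0.5, 0.5]
opening: 45.3
grip_force: 0.0
```

```bash
python3 - <<'E'
from h import *
print(knobs("side",robot.camera("side")))
plan((477.2,-184.4,26,1.442))
E
```

```text
[(np.float64(535.8), np.float64(-246.1), 27), (np.float64(539.4), np.float64(-179.8), 27), (np.float64(477.7), np.float64(-184.9), 30), (np.float64(569.6), np.float64(352.1), 71), (np.float64(541.9), np.float64(355.9), 74)]
now [ 478.8 -184.    84.1] phi 1.436 q [-0.39  0.39  1.93  0.    0.81 -1.83] open 45.3 grip 0.0 t 21.55
travel [0.003, -0.001, 0.116] yaw -0.002
```

Emit:
{"method": "apply_moves", "body": {"series": [{"travel": [0.003,-0.001,0.06],"yaw": 0},{"travel": [0.003,-0.001,0.1],"yaw": 0},{"travel": [0.003,-0.001,0.116],"yaw": 0},{"travel": [0.003,-0.001,0.116],"yaw": 0},{"travel": [0.003,-0.001,0.116],"yaw": 0},{"travel": [0.003,-0.001,0.116],"yaw": 0},{"travel": [0.003,-0.001,0.116],"yaw": 0},{"travel": [0.003,-0.001,0.116],"yaw": 0},{"travel": [0.003,-0.001,0.116],"yaw": 0},{"travel": [0.003,-0.001,0.116],"yaw": 0}]}}

```text
time: 22.8
tool_pos: [475.7, -184.7, 24.8]
tcp_rot: [-0.213, -3.134, -0.0]
force: [0.3, 0.1, -0.2]
opening: 45.7
grip_force: 0.0
```

Emit:
{"method": "apply_moves", "body": {"hand": -1, "series": [{"travel": [0,0,0],"yaw": 0},{"travel": [0,0,0],"yaw": 0},{"travel": [0,0,0],"yaw": 0},{"travel": [0,0,0],"yaw": 0},{"travel": [0,0,0],"yaw": 0},{"travel": [0,0,-0.12],"yaw": 0},{"travel": [0,0,-0.24],"yaw": 0},{"travel": [0,0.1,-0.3],"yaw": 0},{"travel": [0,0.2,-0.3],"yaw": 0},{"travel": [0,0.2,-0.3],"yaw": 0}]}}

```text
time: 24.05
tool_pos: [489.3, -83.2, 174.8]
tcp_rot: [0.207, 3.135, 0.001]
force: [-0.6, -1.4, -1.0]
opening: 18.6
grip_force: 58.9
```

```bash
python3 - <<'E'
from h import *
im={n:robot.camera(n) for n in M}; p=pose()[1]
for n in M: print(n,[(c.round(1),st[4]) for c,st in blobs(n,im[n],"brass",8) if np.hypot(*(c-project(n,p-[0,0,15])[0]))<15],project(n,p-[0,0,15])[0].round(1))
plan((573,390.1,110,1.442),(573,390.1,60,1.442))
E
```

```text
side [] [318.4 157.2]
top [] [310.  238.9]
now [489.  -85.5 174.3] phi 1.436 q [-0.2   0.26  1.86 -0.    1.02 -1.63] open 18.0 grip 58.9 t 24.15
travel [-0.039, 0.965, 0.128] yaw -0.002
travel [-0.039, 0.965, 0.228] yaw -0.002
```

Emit:
{"method": "apply_moves", "body": {"series": [{"travel": [-0.039,0.962,0],"yaw": 0},{"travel": [-0.039,0.962,0],"yaw": 0},{"travel": [-0.039,0.962,0],"yaw": 0},{"travel": [-0.039,0.962,0],"yaw": 0},{"travel": [-0.039,0.962,0],"yaw": 0},{"travel": [-0.039,0.962,0],"yaw": 0},{"travel": [-0.039,0.962,0],"yaw": 0},{"travel": [-0.039,0.962,0.06],"yaw": 0},{"travel": [-0.039,0.962,0.128],"yaw": 0},{"travel": [-0.039,0.962,0.128],"yaw": 0}]}}

```text
time: 25.4
tool_pos: [572.6, 386.1, 106.4]
tcp_rot: [-0.214, -3.128, 0.009]
force: [0.6, -0.4, -0.7]
opening: 18.0
grip_force: 59.0
```

```bash
python3 - <<'E'
from h import *
robot.camera("top")
plan((573,390.1,60,1.442))
E
```

```text
now [573.8 386.6 109. ] phi 1.434 q [ 0.58  0.61  1.46 -0.    1.08 -0.86] open 18.2 grip 59.0 t 25.45
travel [0.002, 0.007, 0.098] yaw -0.003
```

Emit:
{"method": "apply_moves", "body": {"series": [{"travel": [0.002,0.005,0],"yaw": 0},{"travel": [0.002,0.005,0.05],"yaw": 0},{"travel": [0.002,0.005,0.09],"yaw": 0},{"travel": [0.002,0.005,0.096],"yaw": 0},{"travel": [0.002,0.005,0.096],"yaw": 0},{"travel": [0.002,0.005,0.096],"yaw": 0},{"travel": [0.002,0.005,0.096],"yaw": 0},{"travel": [0.002,0.005,0.096],"yaw": 0},{"travel": [0.002,0.005,0.096],"yaw": 0},{"travel": [0.002,0.005,0.096],"yaw": 0}]}}

```text
time: 26.7
tool_pos: [573.0, 390.9, 62.8]
tcp_rot: [-0.213, -3.134, 0.0]
force: [-0.0, -0.5, -0.5]
opening: 17.9
grip_force: 59.0
```

Emit:
{"method": "apply_moves", "body": {"series": [{"travel": [0,-0.002,0.006],"yaw": 0},{"travel": [0,-0.002,0.006],"yaw": 0},{"travel": [0,-0.002,0.006],"yaw": 0},{"travel": [0,-0.002,0.006],"yaw": 0},{"travel": [0,-0.002,0.006],"yaw": 0},{"travel": [0,-0.002,0.006],"yaw": 0},{"travel": [0,-0.002,0.006],"yaw": 0},{"travel": [0,-0.002,0.006],"yaw": 0},{"travel": [0,-0.002,0.006],"yaw": 0},{"travel": [0,-0.002,0.006],"yaw": 0}]}}

```text
time: 27.95
tool_pos: [572.9, 389.9, 59.8]
tcp_rot: [0.213, 3.134, 0.0]
force: [0.6, -0.2, -0.2]
opening: 18.3
grip_force: 59.0
```

Emit:
{"method": "apply_moves", "body": {"hand": -0.25, "series": [{"travel": [0,0,0],"yaw": 0},{"travel": [0,0,0],"yaw": 0},{"travel": [0,0,0],"yaw": 0},{"travel": [0,0,0],"yaw": 0},{"travel": [0,0,-0.1],"yaw": 0},{"travel": [0,-0.08,-0.2],"yaw": 0},{"travel": [0,-0.2,-0.28],"yaw": 0},{"travel": [0,-0.32,-0.28],"yaw": 0},{"travel": [0,-0.35,-0.28],"yaw": 0},{"travel": [0,-0.35,-0.28],"yaw": 0}]}}

```text
time: 29.2
tool_pos: [549.1, 215.5, 200.0]
tcp_rot: [0.217, 3.134, 0.001]
force: [0.4, 0.9, -0.3]
opening: 31.8
grip_force: 0.0
```

```bash
python3 - <<'E'
from h import *
for n in M: print(n,knobs(n,robot.camera(n)))
print([k for k in knobs("side",robot.camera("side"),20) if k[1]>200])
plan((534.6,-245,83,1.442))
E
```

```text
side [(np.float64(569.7), np.float64(353.0), 68), (np.float64(542.0), np.float64(356.2), 76), (np.float64(575.9), np.float64(377.6), 45)]
top [(np.float64(538.4), np.float64(-176.9), 40), (np.float64(534.4), np.float64(-243.4), 41), (np.float64(541.6), np.float64(373.5), 19)]
[(np.float64(569.1), np.float64(359.9), 69), (np.float64(541.8), np.float64(362.9), 76), (np.float64(575.3), np.float64(384.0), 45)]
now [549.4 217.7 199.3] phi 1.436 q [ 0.36  0.38  1.61  0.    1.16 -1.08] open 32.3 grip 0.0 t 29.35
travel [-0.095, -0.921, 0.232] yaw -0.002
```

Emit:
{"method": "apply_moves", "body": {"hand": 0.06, "series": [{"travel": [-0.095,-0.921,0],"yaw": 0},{"travel": [-0.095,-0.921,0],"yaw": 0},{"travel": [-0.095,-0.921,0],"yaw": 0},{"travel": [-0.095,-0.921,0],"yaw": 0},{"travel": [-0.095,-0.921,0],"yaw": 0},{"travel": [-0.095,-0.921,0],"yaw": 0},{"travel": [-0.095,-0.921,0.1],"yaw": 0},{"travel": [-0.095,-0.921,0.2],"yaw": 0},{"travel": [-0.095,-0.921,0.23],"yaw": 0},{"travel": [-0.095,-0.921,0.23],"yaw": 0}]}}

```text
time: 30.6
tool_pos: [533.3, -245.2, 81.9]
tcp_rot: [-0.212, -3.129, -0.004]
force: [0.1, -0.5, -0.3]
opening: 45.4
grip_force: 0.0
```

```bash
python3 - <<'E'
from h import *
for k in range(3): im=robot.camera("side")
print(knobs("side",im))
plan((535,-244.8,26,1.442))
E
```

```text
[(np.float64(535.5), np.float64(-246.2), 26), (np.float64(539.1), np.float64(-178.9), 28), (np.float64(569.6), np.float64(352.1), 71), (np.float64(541.9), np.float64(356.0), 76), (np.float64(575.7), np.float64(377.5), 44)]
now [ 535.5 -245.6   86. ] phi 1.436 q [-0.45  0.49  1.75  0.    0.9  -1.89] open 45.4 grip 0.0 t 30.75
travel [0.001, 0.002, 0.12] yaw -0.002
```

Emit:
{"method": "apply_moves", "body": {"series": [{"travel": [0.001,0.001,0.06],"yaw": 0},{"travel": [0.001,0.001,0.1],"yaw": 0},{"travel": [0.001,0.001,0.119],"yaw": 0},{"travel": [0.001,0.001,0.119],"yaw": 0},{"travel": [0.001,0.001,0.119],"yaw": 0},{"travel": [0.001,0.001,0.119],"yaw": 0},{"travel": [0.001,0.001,0.119],"yaw": 0},{"travel": [0.001,0.001,0.119],"yaw": 0},{"travel": [0.001,0.001,0.119],"yaw": 0},{"travel": [0.001,0.001,0.119],"yaw": 0}]}}

```text
time: 32.0
tool_pos: [533.5, -245.6, 25.2]
tcp_rot: [-0.213, -3.134, -0.0]
force: [-0.6, -0.1, -0.7]
opening: 45.3
grip_force: 0.0
```

Emit:
{"method": "apply_moves", "body": {"hand": -1, "series": [{"travel": [0,0,0],"yaw": 0},{"travel": [0,0,0],"yaw": 0},{"travel": [0,0,0],"yaw": 0},{"travel": [0,0,0],"yaw": 0},{"travel": [0,0,0],"yaw": 0},{"travel": [0,0,-0.12],"yaw": 0},{"travel": [0,0,-0.24],"yaw": 0},{"travel": [0,0.12,-0.3],"yaw": 0},{"travel": [0,0.24,-0.3],"yaw": 0},{"travel": [0,0.3,-0.3],"yaw": 0}]}}

```text
time: 33.25
tool_pos: [553.8, -94.5, 175.6]
tcp_rot: [0.21, 3.134, 0.001]
force: [0.4, -1.3, -0.3]
opening: 18.4
grip_force: 58.8
```

```bash
python3 - <<'E'
from h import *
for k in range(3): im=robot.camera("side")
print(knobs("side",im))
plan((543.3,394,110,1.442))
E
```

```text
[(np.float64(539.2), np.float64(-179.4), 29), (np.float64(569.7), np.float64(352.2), 70), (np.float64(541.8), np.float64(355.9), 75), (np.float64(575.9), np.float64(377.6), 45)]
now [553.7 -95.7 174.9] phi 1.438 q [-0.19  0.36  1.71 -0.    1.08 -1.63] open 17.8 grip 58.9 t 33.4
travel [0.15, 0.968, 0.13] yaw -0.001
```

Emit:
{"method": "apply_moves", "body": {"series": [{"travel": [0.15,0.968,0],"yaw": 0},{"travel": [0.15,0.968,0],"yaw": 0},{"travel": [0.15,0.968,0],"yaw": 0},{"travel": [0.15,0.968,0],"yaw": 0},{"travel": [0.15,0.968,0],"yaw": 0},{"travel": [0.15,0.968,0],"yaw": 0},{"travel": [0.15,0.968,0],"yaw": 0},{"travel": [0.15,0.968,0.06],"yaw": 0},{"travel": [0.15,0.968,0.128],"yaw": 0},{"travel": [0.15,0.968,0.128],"yaw": 0}]}}

```text
time: 34.65
tool_pos: [543.8, 390.9, 107.5]
tcp_rot: [-0.213, -3.128, 0.009]
force: [-0.0, -0.4, 0.4]
opening: 18.4
grip_force: 59.0
```

```bash
python3 - <<'E'
from h import *
for k in range(4): robot.camera("top")
plan((543.3,394,60,1.442))
E
```

```text
now [546.5 392.2 113.2] phi 1.433 q [ 0.61  0.57  1.51 -0.    1.06 -0.83] open 18.2 grip 59.0 t 34.85
travel [0.007, 0.003, 0.106] yaw -0.003
```

Emit:
{"method": "apply_moves", "body": {"series": [{"travel": [0.005,0.003,0],"yaw": 0},{"travel": [0.005,0.003,0.05],"yaw": 0},{"travel": [0.005,0.003,0.09],"yaw": 0},{"travel": [0.005,0.003,0.105],"yaw": 0},{"travel": [0.005,0.003,0.105],"yaw": 0},{"travel": [0.005,0.003,0.105],"yaw": 0},{"travel": [0.005,0.003,0.105],"yaw": 0},{"travel": [0.005,0.003,0.105],"yaw": 0},{"travel": [0.005,0.003,0.105],"yaw": 0},{"travel": [0.005,0.003,0.105],"yaw": 0}]}}

```text
time: 36.1
tool_pos: [542.8, 394.5, 58.9]
tcp_rot: [0.213, 3.134, 0.0]
force: [-0.4, -0.0, -0.1]
opening: 18.1
grip_force: 59.0
```

Emit:
{"method": "apply_moves", "body": {"hand": -0.25, "series": [{"travel": [0,0,0],"yaw": 0},{"travel": [0,0,0],"yaw": 0},{"travel": [0,0,0],"yaw": 0},{"travel": [0,0,0],"yaw": 0},{"travel": [0,0,-0.1],"yaw": 0},{"travel": [0,-0.08,-0.2],"yaw": 0},{"travel": [0,-0.2,-0.28],"yaw": 0},{"travel": [0,-0.32,-0.28],"yaw": 0},{"travel": [0,-0.35,-0.28],"yaw": 0},{"travel": [0,-0.35,-0.28],"yaw": 0}]}}

```text
time: 37.35
tool_pos: [519.0, 220.1, 199.0]
tcp_rot: [0.217, 3.134, 0.001]
force: [0.2, 0.7, -0.3]
opening: 32.0
grip_force: 0.0
```

```bash
python3 - <<'E'
from h import *
for n in M: print(n,knobs(n,robot.camera(n)))
plan((538.7,-178,83,1.442))
E
```

```text
side [(np.float64(569.9), np.float64(353.1), 68), (np.float64(542.3), np.float64(356.5), 75), (np.float64(575.6), np.float64(378.3), 40), (np.float64(544.7), np.float64(381.7), 42)]
top [(np.float64(538.4), np.float64(-176.9), 40)]
now [519.3 222.  198.6] phi 1.435 q [ 0.38  0.34  1.67  0.    1.13 -1.05] open 31.5 grip 0.0 t 37.45
travel [-0.147, -0.787, 0.23] yaw -0.002
```

Four are in. Now the last knob, at (538.9, -178.2).

Emit:
{"method": "apply_moves", "body": {"hand": 0.06, "series": [{"travel": [-0.147,-0.787,0],"yaw": 0},{"travel": [-0.147,-0.787,0],"yaw": 0},{"travel": [-0.147,-0.787,0],"yaw": 0},{"travel": [-0.147,-0.787,0],"yaw": 0},{"travel": [-0.147,-0.787,0],"yaw": 0},{"travel": [-0.147,-0.787,0.1],"yaw": 0},{"travel": [-0.147,-0.787,0.2],"yaw": 0},{"travel": [-0.147,-0.787,0.23],"yaw": 0},{"travel": [-0.147,-0.787,0.23],"yaw": 0},{"travel": [-0.147,-0.787,0.23],"yaw": 0}]}}

```text
time: 38.7
tool_pos: [540.1, -177.9, 84.5]
tcp_rot: [0.211, 3.133, -0.0]
force: [1.0, 0.7, 0.8]
opening: 44.9
grip_force: 0.0
```

```bash
python3 - <<'E'
from h import *
for k in range(3): im=robot.camera("side")
print(knobs("side",im))
plan((538.9,-178.2,26,1.442))
E
```

```text
[(np.float64(539.0), np.float64(-179.3), 29), (np.float64(569.6), np.float64(352.1), 71), (np.float64(541.9), np.float64(356.0), 76), (np.float64(575.9), np.float64(377.6), 45), (np.float64(544.7), np.float64(381.7), 42)]
now [ 539.9 -178.2   85.4] phi 1.436 q [-0.34  0.46  1.8   0.    0.87 -1.78] open 45.0 grip 0.0 t 38.85
travel [0.002, -0.0, 0.119] yaw -0.002
```

Emit:
{"method": "apply_moves", "body": {"series": [{"travel": [0.001,0,0.06],"yaw": 0},{"travel": [0.001,0,0.1],"yaw": 0},{"travel": [0.001,0,0.118],"yaw": 0},{"travel": [0.001,0,0.118],"yaw": 0},{"travel": [0.001,0,0.118],"yaw": 0},{"travel": [0.001,0,0.118],"yaw": 0},{"travel": [0.001,0,0.118],"yaw": 0},{"travel": [0.001,0,0.118],"yaw": 0},{"travel": [0.001,0,0.118],"yaw": 0},{"travel": [0.001,0,0.118],"yaw": 0}]}}

```text
time: 40.1
tool_pos: [538.1, -178.6, 24.8]
tcp_rot: [-0.213, -3.134, -0.0]
force: [0.9, 0.2, -0.3]
opening: 45.5
grip_force: 0.0
```

Emit:
{"method": "apply_moves", "body": {"hand": -1, "series": [{"travel": [0,0,0],"yaw": 0},{"travel": [0,0,0],"yaw": 0},{"travel": [0,0,0],"yaw": 0},{"travel": [0,0,0],"yaw": 0},{"travel": [0,0,0],"yaw": 0},{"travel": [0,0,-0.12],"yaw": 0},{"travel": [0,0,-0.24],"yaw": 0},{"travel": [0,0.12,-0.3],"yaw": 0},{"travel": [0,0.2,-0.3],"yaw": 0},{"travel": [0,0.2,-0.3],"yaw": 0}]}}

```text
time: 41.35
tool_pos: [551.8, -77.1, 174.9]
tcp_rot: [0.207, 3.134, 0.001]
force: [0.2, -0.7, -1.4]
opening: 18.3
grip_force: 58.9
```

```bash
python3 - <<'E'
from h import *
for k in range(3): im=robot.camera("side")
print(knobs("side",im))
plan((565.3,330.6,110,1.442))
E
```

```text
[(np.float64(569.7), np.float64(352.0), 70), (np.float64(541.9), np.float64(356.0), 76), (np.float64(575.9), np.float64(377.6), 45), (np.float64(544.7), np.float64(381.7), 42)]
now [551.3 -80.  174.1] phi 1.435 q [-0.16  0.35  1.72 -0.    1.07 -1.6 ] open 18.3 grip 58.9 t 41.5
travel [0.083, 0.817, 0.128] yaw -0.002
```

Emit:
{"method": "apply_moves", "body": {"series": [{"travel": [0.083,0.817,0],"yaw": 0},{"travel": [0.083,0.817,0],"yaw": 0},{"travel": [0.083,0.817,0],"yaw": 0},{"travel": [0.083,0.817,0],"yaw": 0},{"travel": [0.083,0.817,0],"yaw": 0},{"travel": [0.083,0.817,0],"yaw": 0},{"travel": [0.083,0.817,0.06],"yaw": 0},{"travel": [0.083,0.817,0.128],"yaw": 0},{"travel": [0.083,0.817,0.128],"yaw": 0},{"travel": [0.083,0.817,0.128],"yaw": 0}]}}

```text
time: 42.75
tool_pos: [566.9, 330.0, 111.6]
tcp_rot: [0.216, 3.133, 0.001]
force: [-0.5, -0.5, -0.1]
opening: 18.2
grip_force: 59.0
```

```bash
python3 - <<'E'
from h import *
for k in range(4): robot.camera("top")
plan((565.3,330.6,60,1.442))
E
```

```text
now [566.8 330.5 112.5] phi 1.434 q [ 0.51  0.55  1.55  0.    1.04 -0.92] open 18.1 grip 59.0 t 42.95
travel [0.003, -0.0, 0.105] yaw -0.003
```

Emit:
{"method": "apply_moves", "body": {"series": [{"travel": [0.002,0,0],"yaw": 0},{"travel": [0.002,0,0.05],"yaw": 0},{"travel": [0.002,0,0.09],"yaw": 0},{"travel": [0.002,0,0.104],"yaw": 0},{"travel": [0.002,0,0.104],"yaw": 0},{"travel": [0.002,0,0.104],"yaw": 0},{"travel": [0.002,0,0.104],"yaw": 0},{"travel": [0.002,0,0.104],"yaw": 0},{"travel": [0.002,0,0.104],"yaw": 0},{"travel": [0.002,0,0.104],"yaw": 0}]}}

```text
time: 44.2
tool_pos: [564.8, 331.0, 58.9]
tcp_rot: [0.213, 3.134, 0.0]
force: [-0.3, -0.1, -0.7]
opening: 18.1
grip_force: 59.0
```

Emit:
{"method": "apply_moves", "body": {"hand": -0.25, "series": [{"travel": [0,0,0],"yaw": 0},{"travel": [0,0,0],"yaw": 0},{"travel": [0,0,0],"yaw": 0},{"travel": [0,0,0],"yaw": 0},{"travel": [0,0,-0.1],"yaw": 0},{"travel": [0,-0.08,-0.2],"yaw": 0},{"travel": [0,-0.2,-0.28],"yaw": 0},{"travel": [0,-0.32,-0.28],"yaw": 0},{"travel": [0,-0.44,-0.28],"yaw": 0},{"travel": [0,-0.56,-0.28],"yaw": 0}]}}

```text
time: 45.45
tool_pos: [526.8, 53.6, 199.3]
tcp_rot: [0.212, 3.133, 0.0]
force: [0.8, -0.6, 0.5]
opening: 32.0
grip_force: 0.0
```

Emit:
{"method": "apply_moves", "body": {"hand": 1, "series": [{"travel": [0,-0.12,0],"yaw": 0},{"travel": [0,-0.24,0],"yaw": 0},{"travel": [0,-0.3,0],"yaw": 0.05},{"travel": [0,-0.3,0],"yaw": 0.1},{"travel": [0,-0.3,0],"yaw": 0.15},{"travel": [0,-0.3,0],"yaw": 0.2},{"travel": [0,-0.3,0],"yaw": 0.25},{"travel": [0,-0.3,0],"yaw": 0.3},{"travel": [0,-0.3,0],"yaw": 0.35},{"travel": [0,-0.3,0],"yaw": 0.4}]}}

```text
time: 46.7
tool_pos: [506.8, -93.1, 198.9]
tcp_rot: [2.021, 2.405, 0.0]
force: [0.5, -0.4, -0.6]
opening: 85.2
grip_force: 0.0
```

```bash
python3 - <<'E'
from h import *
for k in range(2): ims={n:robot.camera(n) for n in M}
for n in M: print(n,knobs(n,ims[n],20))
for name,xy,z0,z1,a in(("case",(554,362),3,38,3.01),("lid",(458,143),2,12,2.91),("full",(601,18),3,46,2.99)):
    for k in (["top"],["side"],["top","side"]):
        q,f,A=fitbox({n:ims[n] for n in k},xy,z0,z1,[a]); print(name,k,q.round(3),f.round(2),A)
plan((458.5,143,100,2.91-np.pi))
t=cv2.resize(ims["top"][180:290,105:295],None,fx=4,fy=4,interpolation=cv2.INTER_CUBIC); cv2.imwrite("pics/t1.png",t[:,:,::-1])
E
```

```text
side [(np.float64(565.9), np.float64(329.0), 68), (np.float64(569.1), np.float64(358.8), 71), (np.float64(541.7), np.float64(362.6), 76), (np.float64(575.1), np.float64(383.9), 44), (np.float64(544.2), np.float64(388.1), 43)]
top [(np.float64(575.0), np.float64(392.6), 38), (np.float64(568.4), np.float64(362.6), 41), (np.float64(566.0), np.float64(334.4), 31), (np.float64(544.2), np.float64(397.7), 43), (np.float64(541.4), np.float64(366.3), 40)]
case ['top'] [554.517 364.853   3.003] [ 0.02 -0.01  0.84  0.22  0.12] {'top': 940}
case ['side'] [554.315 360.096   3.018] [ 0.   -0.07  0.24 -0.17  0.63] {'side': 1432}
case ['top', 'side'] [554.305 362.358   3.014] [ 0.94  0.06  0.85  0.15  0.12 -0.09  0.8   0.3  -0.21  0.69] {'top': 940, 'side': 1432}
lid ['top'] [458.09  144.744   2.911] [ 0.   -0.    0.27  0.04  0.2 ] {'top': 856}
lid ['side'] [458.8   140.656   2.908] [ 0.   -0.02  0.12 -0.05  0.29] {'side': 715}
lid ['top', 'side'] [458.51  143.302   2.905] [ 0.55 -0.17  0.25  0.07  0.21  0.12  0.72  0.15 -0.06  0.33] {'top': 856, 'side': 715}
full ['top'] [599.815  19.27    2.95 ] [-0.   -0.    0.26 -0.    0.33] {'top': 898}
full ['side'] [600.511  16.248   2.986] [ 0.   -0.06  0.31 -0.07  0.74] {'side': 782}
full ['top', 'side'] [600.108  18.528   2.974] [ 0.3  -0.1   0.29 -0.1   0.31  0.06  0.46  0.41 -0.12  0.73] {'top': 898, 'side': 782}
now [506.9 -93.2 198.9] phi 0.181 q [-0.2   0.27  1.78  0.    1.1  -0.39] open 85.5 grip 0.0 t 46.9
travel [0.482, -0.01, 0.198] yaw 0.131
```

View pics/t1.png

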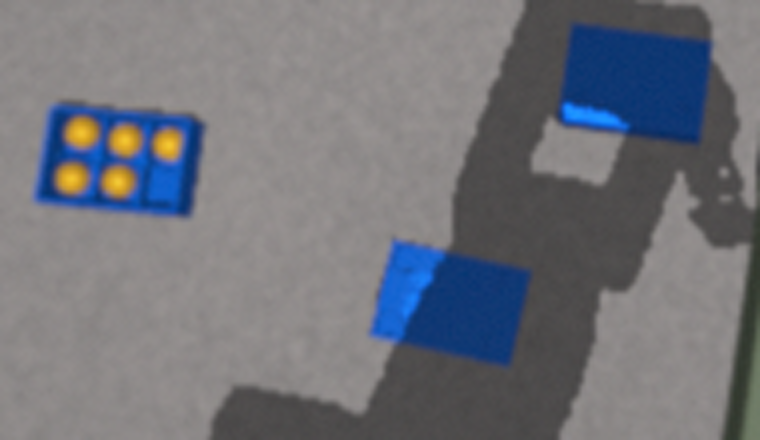

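All five knobs are in their wells (top crop at about (80,130), (125,138), (168,145), (70,180), (117,182)), and the lid and both cases have not moved. Now the lid.

Emit:
{"method": "apply_moves", "body": {"hand": 0.8, "series": [{"travel": [0.482,-0.01,0],"yaw": 0.133},{"travel": [0.482,-0.01,0],"yaw": 0.133},{"travel": [0.482,-0.01,0],"yaw": 0.133},{"travel": [0.482,-0.01,0.05],"yaw": 0.133},{"travel": [0.482,-0.01,0.15],"yaw": 0.133},{"travel": [0.482,-0.01,0.26],"yaw": 0.133},{"travel": [0.482,-0.01,0.28],"yaw": 0.133},{"travel": [0.482,-0.01,0.28],"yaw": 0.133},{"travel": [0.482,-0.01,0.28],"yaw": 0.133},{"travel": [0.482,-0.01,0.28],"yaw": 0.133}]}}

```text
time: 48.15
tool_pos: [460.4, 143.2, 60.5]
tcp_rot: [2.47, 1.939, 0.005]
force: [-0.1, 0.0, -0.6]
opening: 76.9
grip_force: 0.0
```

```bash
python3 - <<'E'
from h import *
for k in range(3): im=robot.camera("side")
p=np.mean([ (robot.camera("side"),pose()[1])[1] for _ in range(3)],0); print(p)
x0,y0=290,215
for k in(0,6,10,14,19,24): print(k,[((project("side",p+[s*39,-s*9.4,-k])[0]-[x0,y0])*8).round() for s in(-1,1)])
cv2.imwrite("pics/c5.png",cv2.resize(im[y0:y0+72,x0:x0+80],None,fx=8,fy=8,interpolation=cv2.INTER_CUBIC)[:,:,::-1])
plan((458.5,143,25,2.908-np.pi))
E
```

```text
[459.42226908 143.1323688   59.25974028]
0 [array([420., 234.]), array([165., 173.])]
6 [array([418., 248.]), array([164., 188.])]
10 [array([416., 258.]), array([163., 197.])]
14 [array([415., 267.]), array([162., 207.])]
19 [array([413., 279.]), array([161., 219.])]
24 [array([411., 291.]), array([160., 231.])]
now [459.3 143.1  59.1] phi -0.24 q [0.28 0.39 2.03 0.   0.72 0.52] open 77.0 grip 0.0 t 48.45
travel [-0.001, -0.002, 0.068] yaw -0.002
```

View pics/c5.png

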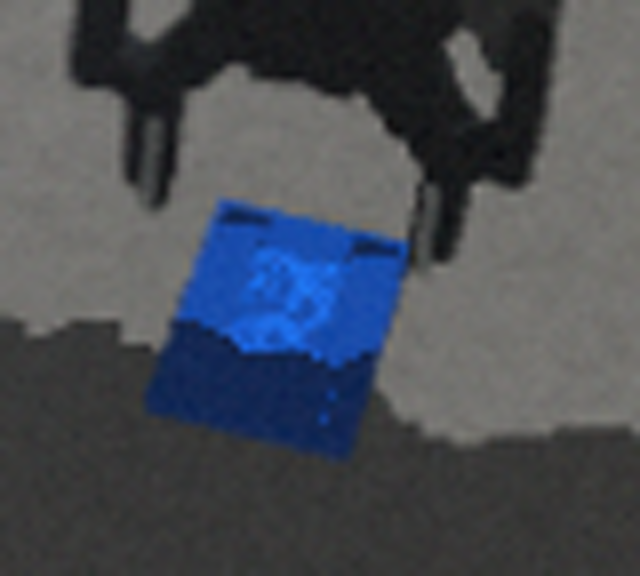

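Emit:
{"method": "apply_moves", "body": {"series": [{"travel": [-0.001,-0.002,0.04],"yaw": -0.001},{"travel": [-0.001,-0.002,0.07],"yaw": -0.001},{"travel": [-0.001,-0.002,0.081],"yaw": -0.001},{"travel": [-0.001,-0.002,0.081],"yaw": -0.001},{"travel": [-0.001,-0.002,0.081],"yaw": -0.001},{"travel": [-0.001,-0.002,0.081],"yaw": -0.001},{"travel": [-0.001,-0.002,0.081],"yaw": -0.001},{"travel": [-0.001,-0.002,0.081],"yaw": -0.001},{"travel": [-0.001,-0.002,0.081],"yaw": -0.001},{"travel": [-0.001,-0.002,0.081],"yaw": -0.001}]}}

```text
time: 49.7
tool_pos: [458.1, 142.9, 18.3]
tcp_rot: [-2.468, -1.944, -0.0]
force: [-0.6, 0.9, 0.4]
opening: 76.8
grip_force: 0.0
```

Emit:
{"method": "apply_moves", "body": {"hand": -1, "series": [{"travel": [0,0,0],"yaw": 0},{"travel": [0,0,0],"yaw": 0},{"travel": [0,0,0],"yaw": 0},{"travel": [0,0,0],"yaw": 0},{"travel": [0,0,0],"yaw": 0},{"travel": [0,0,0],"yaw": 0},{"travel": [0,0,0],"yaw": 0},{"travel": [0,0,0],"yaw": 0},{"travel": [0,0,0],"yaw": 0},{"travel": [0,0,0],"yaw": 0}]}}

```text
time: 50.95
tool_pos: [458.2, 142.9, 18.9]
tcp_rot: [2.468, 1.944, 0.001]
force: [-1.1, -0.1, 6.0]
opening: 61.9
grip_force: 65.4
```

```bash
python3 - <<'E'
from h import *
p=np.mean([ (robot.camera("side"),pose()[1])[1] for _ in range(5)],0); print(p.round(2),pose()[0]["force"])
plan((p[0],p[1],120,2.908-np.pi))
E
```

```text
[458.2 142.9  18.9] [-1.78962031 -1.60073483  5.74796483]
now [458.2 142.9  18.9] phi -0.236 q [0.28 0.45 2.07 0.   0.62 0.51] open 62.0 grip 65.4 t 51.2
travel [0.0, 0.0, -0.202] yaw -0.001
```

```bash
python3 - <<'E'
from h import *
plan((554.1,362.5,110,-0.13))
E
```

```text
now [458.2 142.9  18.9] phi -0.236 q [0.28 0.45 2.07 0.   0.62 0.51] open 62.0 grip 65.4 t 51.2
travel [0.472, 0.084, -0.182] yaw -0.034
```

Emit:
{"method": "apply_moves", "body": {"series": [{"travel": [0,0,-0.04],"yaw": 0},{"travel": [0,0,-0.12],"yaw": 0},{"travel": [0.04,0.01,-0.182],"yaw": -0.01},{"travel": [0.12,0.02,-0.182],"yaw": -0.02},{"travel": [0.22,0.04,-0.182],"yaw": -0.034},{"travel": [0.32,0.06,-0.182],"yaw": -0.034},{"travel": [0.42,0.08,-0.182],"yaw": -0.034},{"travel": [0.472,0.084,-0.182],"yaw": -0.034},{"travel": [0.472,0.084,-0.182],"yaw": -0.034},{"travel": [0.472,0.084,-0.182],"yaw": -0.034}]}}

```text
time: 52.45
tool_pos: [553.5, 361.5, 108.8]
tcp_rot: [2.361, 2.073, -0.003]
force: [0.3, -0.2, -1.7]
opening: 62.0
grip_force: 65.7
```

```bash
python3 - <<'E'
from h import *
for k in range(4): im=robot.camera("side")
plan((554.1,362.5,62,-0.13),(554.1,362.5,53,-0.13))
q,f,A=fitbox({"side":im},(554,362),93,101,[3.01]); print(q,f.round(2),A)
cv2.imwrite("pics/c6.png",cv2.resize(im[225:355,220:350],None,fx=4,fy=4,interpolation=cv2.INTER_CUBIC)[:,:,::-1])
E
```

```text
now [554.  361.4 109.6] phi -0.131 q [ 0.56  0.56  1.54 -0.    1.04  0.69] open 61.6 grip 65.7 t 52.65
travel [0.002, -0.0, 0.095] yaw -0.0
travel [0.002, -0.0, 0.113] yaw -0.0
[554.70969647 398.31340602   3.21500338] [ -0.03   1.53   0.58   0.97 -15.39] {'side': 2081}
```

View pics/c6.png

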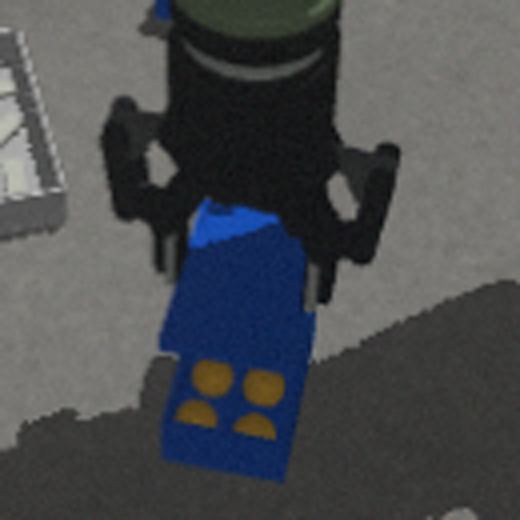

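The lid is held level over the case, square to it. Lowering.

Emit:
{"method": "apply_moves", "body": {"series": [{"travel": [0.002,0,0.04],"yaw": 0},{"travel": [0.002,0,0.08],"yaw": 0},{"travel": [0.002,0,0.095],"yaw": 0},{"travel": [0.002,0,0.1],"yaw": 0},{"travel": [0.002,0,0.1],"yaw": 0},{"travel": [0.002,0,0.1],"yaw": 0},{"travel": [0.002,0,0.1],"yaw": 0},{"travel": [0.002,0,0.1],"yaw": 0},{"travel": [0.002,0,0.1],"yaw": 0},{"travel": [0.002,0,0.1],"yaw": 0}]}}

```text
time: 53.9
tool_pos: [554.3, 363.5, 59.3]
tcp_rot: [-2.361, -2.073, -0.0]
force: [-0.3, 0.4, -0.3]
opening: 61.9
grip_force: 65.7
```

```bash
python3 - <<'E'
from h import *
for k in range(2): im=robot.camera("side")
plan((554.1,362.5,53,-0.13)); print(pose()[0]["force"])
E
```

```text
now [554.3 363.5  59.3] phi -0.13 q [0.56 0.61 1.59 0.   0.94 0.69] open 61.8 grip 65.7 t 54.0
travel [-0.002, -0.0, 0.013] yaw 0.0
[-0.34638803 -0.4827681  -1.68504683]
```

Emit:
{"method": "apply_moves", "body": {"series": [{"travel": [-0.002,0,0],"yaw": 0},{"travel": [-0.002,0,0.003],"yaw": 0},{"travel": [-0.002,0,0.006],"yaw": 0},{"travel": [-0.002,0,0.009],"yaw": 0},{"travel": [-0.002,0,0.011],"yaw": 0},{"travel": [-0.002,0,0.013],"yaw": 0},{"travel": [-0.002,0,0.013],"yaw": 0},{"travel": [-0.002,0,0.013],"yaw": 0},{"travel": [-0.002,0,0.013],"yaw": 0},{"travel": [-0.002,0,0.013],"yaw": 0}]}}

```text
time: 55.25
tool_pos: [554.2, 362.5, 52.9]
tcp_rot: [-2.36, -2.073, -0.0]
force: [-0.2, 0.0, -0.8]
opening: 61.7
grip_force: 65.8
```

Emit:
{"method": "apply_moves", "body": {"hand": 0.7, "series": [{"travel": [0,0,0.001],"yaw": 0},{"travel": [0,0,0.001],"yaw": 0},{"travel": [0,0,0.001],"yaw": 0},{"travel": [0,0,0.001],"yaw": 0},{"travel": [0,0,0.001],"yaw": 0},{"travel": [0,0,-0.05],"yaw": 0},{"travel": [0,0,-0.15],"yaw": 0},{"travel": [-0.1,0,-0.25],"yaw": 0},{"travel": [-0.22,0,-0.25],"yaw": 0},{"travel": [-0.34,0,-0.25],"yaw": 0}]}}

```text
time: 56.5
tool_pos: [532.5, 193.7, 179.0]
tcp_rot: [2.358, 2.073, 0.004]
force: [0.2, -1.1, 0.2]
opening: 72.8
grip_force: 0.0
```

Emit:
{"method": "apply_moves", "body": {"series": [{"travel": [-0.12,0,0],"yaw": 0},{"travel": [-0.24,0,0],"yaw": 0},{"travel": [-0.36,0,0],"yaw": 0},{"travel": [-0.48,0,0],"yaw": 0},{"travel": [-0.5,0,0],"yaw": 0},{"travel": [-0.5,0,0],"yaw": 0},{"travel": [-0.5,0,0],"yaw": 0},{"travel": [-0.5,0,0],"yaw": 0},{"travel": [-0.5,0,0],"yaw": 0},{"travel": [-0.5,0,0],"yaw": 0}]}}

```text
time: 57.75
tool_pos: [500.2, -52.4, 177.8]
tcp_rot: [-2.36, -2.074, -0.0]
force: [0.5, -0.7, -0.4]
opening: 72.5
grip_force: 0.0
```

```bash
python3 - <<'E'
from h import *
ims={n:robot.camera(n) for n in M}
for name,xy,z0,z1,a in(("case",(554,362),3,46,3.01),("full",(601,18),3,46,2.99)):
    for k in (["top"],["side"],["top","side"]):
        q,f,A=fitbox({n:ims[n] for n in k},xy,z0,z1,[a]); print(name,k,q.round(3),f.round(2),A)
# reference silhouette area of closed case
for n in M: print(n,cv2.contourArea(cv2.convexHull(project(n,boxpts(554.3,362.4,3.01,3,46)).astype(np.float32))))
a=cv2.resize(ims["top"][195:245,105:165],None,fx=6,fy=6,interpolation=cv2.INTER_CUBIC); b=cv2.resize(ims["side"][280:350,250:310],None,fx=6,fy=6,interpolation=cv2.INTER_CUBIC)
a=cv2.copyMakeBorder(a,0,b.shape[0]-a.shape[0],0,0,cv2.BORDER_CONSTANT); cv2.imwrite("pics/c7.png",np.hstack([a,b])[:,:,::-1])
plan((554.1,362.4,120,-0.13))
E
```

```text
case ['top'] [554.679 366.758   3.016] [ 0.01 -0.    0.34  0.07  0.11] {'top': 1011}
case ['side'] [554.293 361.448   2.998] [ 0.01 -0.14  0.45 -0.46  1.24] {'side': 1494}
case ['top', 'side'] [554.338 363.98    3.001] [ 1.05  0.1   0.29  0.19  0.11 -0.12  0.84  0.46 -0.46  1.35] {'top': 1011, 'side': 1494}
full ['top'] [602.46   37.965   2.147] [0.02 0.   2.54 2.64 3.47] {'top': 562}
full ['side'] [600.721  15.557   3.009] [ 0.   -0.05  0.25 -0.05  0.59] {'side': 785}
full ['top', 'side'] [601.362  30.942   3.026] [ 2.27  0.43  5.48  0.55  0.34 -0.78  3.43  0.24 -0.02  0.87] {'top': 562, 'side': 785}
side 1590.426307731308
top 1032.7581467517884
now [500.1 -52.7 177.8] phi -0.129 q [-0.13  0.27  1.84  0.    1.04  0.  ] open 72.7 grip 0.0 t 57.85
travel [0.837, 0.0, 0.116] yaw 0.0
```

View pics/c7.png

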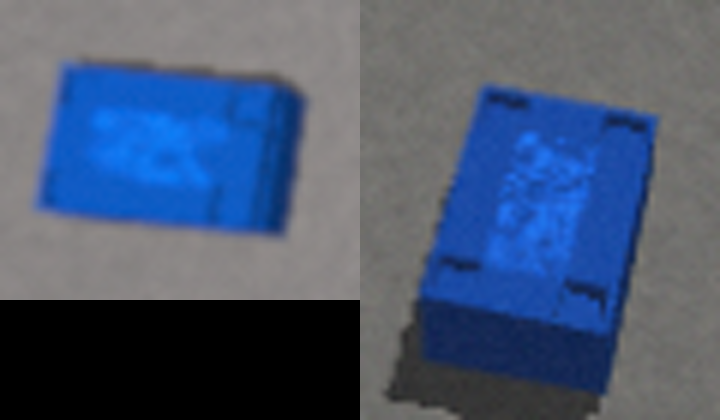

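The lid sits flush on the case in both views, with no gap showing. Next, grip the closed case.

Emit:
{"method": "apply_moves", "body": {"hand": 0.8, "series": [{"travel": [0.837,0,0],"yaw": 0},{"travel": [0.837,0,0],"yaw": 0},{"travel": [0.837,0,0],"yaw": 0},{"travel": [0.837,0,0],"yaw": 0},{"travel": [0.837,0,0],"yaw": 0},{"travel": [0.837,0,0],"yaw": 0},{"travel": [0.837,0,0.05],"yaw": 0},{"travel": [0.837,0,0.116],"yaw": 0},{"travel": [0.837,0,0.116],"yaw": 0},{"travel": [0.837,0,0.116],"yaw": 0}]}}

```text
time: 59.1
tool_pos: [554.8, 361.9, 120.9]
tcp_rot: [2.361, 2.072, 0.002]
force: [0.2, -0.6, -0.7]
opening: 76.8
grip_force: 0.0
```

```bash
python3 - <<'E'
from h import *
for j in range(2):
    ims={n:robot.camera(n) for n in M}
    for k in (["top"],["side"],["top","side"]):
        q,f,A=fitbox({n:ims[n] for n in k},(601,18),3,46,[2.99]); print(k,q.round(3),f.round(2),A)
plan((554.4,362.6,28,-0.13))
E
```

```text
['top'] [600.767  20.093   3.003] [ 0.    0.   -0.29 -0.13  0.27] {'top': 929}
['side'] [554.207 361.83    3.004] [ 0.01 -0.13  0.43 -0.41  1.16] {'side': 1495}
['top', 'side'] [580.162 155.2     3.105] [-50.62   8.56   0.64  -0.56   0.1   -3.01 -68.7   -2.36   0.91  -4.5 ] {'top': 929, 'side': 1495}
['top'] [600.806  20.068   3.006] [ 0.    0.   -0.24 -0.11  0.26] {'top': 929}
['side'] [554.112 361.658   3.006] [ 0.01 -0.14  0.43 -0.46  1.23] {'side': 1491}
['top', 'side'] [580.112 155.058   3.104] [-50.58   8.59   0.68  -0.52   0.09  -3.03 -68.69  -2.33   0.85  -4.44] {'top': 929, 'side': 1491}
now [555.  361.9 121.5] phi -0.13 q [0.56 0.55 1.53 0.   1.06 0.69] open 76.8 grip 0.0 t 59.3
travel [0.001, -0.002, 0.187] yaw -0.0
```

Emit:
{"method": "apply_moves", "body": {"series": [{"travel": [0.001,-0.001,0.06],"yaw": 0},{"travel": [0.001,-0.001,0.12],"yaw": 0},{"travel": [0.001,-0.001,0.17],"yaw": 0},{"travel": [0.001,-0.001,0.186],"yaw": 0},{"travel": [0.001,-0.001,0.186],"yaw": 0},{"travel": [0.001,-0.001,0.186],"yaw": 0},{"travel": [0.001,-0.001,0.186],"yaw": 0},{"travel": [0.001,-0.001,0.186],"yaw": 0},{"travel": [0.001,-0.001,0.186],"yaw": 0},{"travel": [0.001,-0.001,0.186],"yaw": 0}]}}

```text
time: 60.55
tool_pos: [553.7, 362.6, 26.9]
tcp_rot: [-2.36, -2.073, -0.0]
force: [-0.6, 0.1, -0.0]
opening: 77.0
grip_force: 0.0
```

Emit:
{"method": "apply_moves", "body": {"hand": -1, "series": [{"travel": [0,0,0],"yaw": 0},{"travel": [0,0,0],"yaw": 0},{"travel": [0,0,0],"yaw": 0},{"travel": [0,0,0],"yaw": 0},{"travel": [0,0,0],"yaw": 0},{"travel": [0,0,0],"yaw": 0},{"travel": [0,0,0],"yaw": 0},{"travel": [0,0,0],"yaw": 0},{"travel": [0,0,0],"yaw": 0},{"travel": [0,0,0],"yaw": 0}]}}

```text
time: 61.8
tool_pos: [554.1, 362.8, 27.2]
tcp_rot: [2.36, 2.073, 0.002]
force: [1.1, -0.2, 4.5]
opening: 63.4
grip_force: 67.1
```

```bash
python3 - <<'E'
from h import *
p=np.mean([ (robot.camera("side"),pose()[1])[1] for _ in range(4)],0); print(p.round(2),pose()[0]["force"])
plan((p[0],p[1],110,-.13),(p[0]+46.3,p[1]-346.6,110,-.13))
E
```

```text
[554.16 362.81  27.16] [2.4888721  0.44983463 5.33787967]
now [554.1 362.8  27.1] phi -0.129 q [ 0.56  0.65  1.62 -0.    0.88  0.69] open 63.0 grip 67.1 t 62.0
travel [0.0, 0.0, -0.166] yaw 0.0
travel [-0.675, 0.182, -0.166] yaw 0.0
```

Emit:
{"method": "apply_moves", "body": {"series": [{"travel": [0,0,-0.03],"yaw": 0},{"travel": [0,0,-0.08],"yaw": 0},{"travel": [0,0,-0.13],"yaw": 0},{"travel": [0,0,-0.16],"yaw": 0},{"travel": [0,0,-0.17],"yaw": 0},{"travel": [-0.03,0.01,-0.17],"yaw": 0},{"travel": [-0.08,0.02,-0.17],"yaw": 0},{"travel": [-0.15,0.04,-0.17],"yaw": 0},{"travel": [-0.22,0.06,-0.17],"yaw": 0},{"travel": [-0.3,0.08,-0.17],"yaw": 0}]}}

```text
time: 63.25
tool_pos: [573.4, 205.6, 111.0]
tcp_rot: [-2.361, -2.072, 0.003]
force: [0.5, -0.3, -4.2]
opening: 63.6
grip_force: 67.3
```

Emit:
{"method": "apply_moves", "body": {"series": [{"travel": [-0.08,0.022,0],"yaw": 0},{"travel": [-0.16,0.044,0],"yaw": 0},{"travel": [-0.24,0.066,0],"yaw": 0},{"travel": [-0.31,0.084,0],"yaw": 0},{"travel": [-0.35,0.095,0],"yaw": 0},{"travel": [-0.37,0.1,0],"yaw": 0},{"travel": [-0.375,0.102,0],"yaw": 0},{"travel": [-0.375,0.102,0],"yaw": 0},{"travel": [-0.375,0.102,0],"yaw": 0},{"travel": [-0.375,0.102,0],"yaw": 0}]}}

```text
time: 64.5
tool_pos: [600.3, 16.9, 111.8]
tcp_rot: [-2.359, -2.074, -0.0]
force: [0.5, 0.2, -4.7]
opening: 63.3
grip_force: 67.3
```

```bash
python3 - <<'E'
from h import *
for k in range(4): im=robot.camera("side")
plan((600.5,16.2,78,-.13),(600.5,16.2,68.2,-.13)); print(pose()[0]["force"])
cv2.imwrite("pics/c8.png",cv2.resize(im[150:250,230:330],None,fx=6,fy=6,interpolation=cv2.INTER_CUBIC)[:,:,::-1])
E
```

```text
now [600.3  16.4 111.8] phi -0.129 q [0.01 0.47 1.7  0.   0.97 0.14] open 63.7 grip 67.3 t 64.7
travel [-0.0, 0.0, 0.068] yaw 0.0
travel [-0.0, 0.0, 0.087] yaw 0.0
[ 0.54599235  0.29208895 -4.58690223]
```

View pics/c8.png

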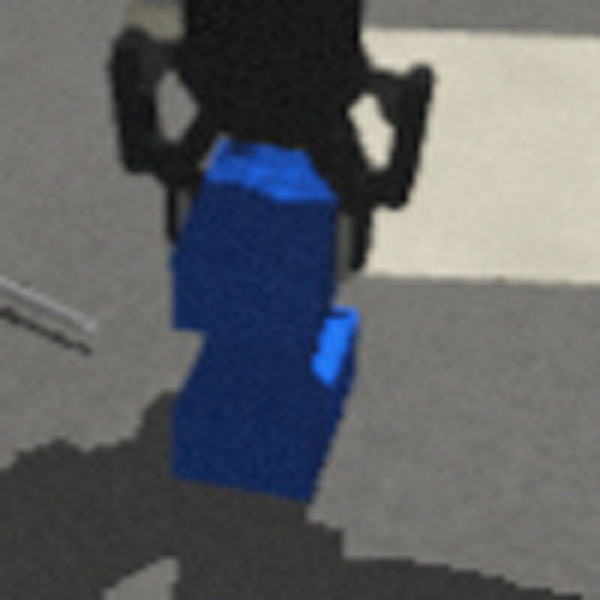

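The closed case hangs level over the full one. Lowering to just above the recesses.

Emit:
{"method": "apply_moves", "body": {"series": [{"travel": [0,0,0.02],"yaw": 0},{"travel": [0,0,0.04],"yaw": 0},{"travel": [0,0,0.06],"yaw": 0},{"travel": [0,0,0.07],"yaw": 0},{"travel": [0,0,0.07],"yaw": 0},{"travel": [0,0,0.07],"yaw": 0},{"travel": [0,0,0.07],"yaw": 0},{"travel": [0,0,0.07],"yaw": 0},{"travel": [0,0,0.07],"yaw": 0},{"travel": [0,0,0.07],"yaw": 0}]}}

```text
time: 65.95
tool_pos: [600.4, 16.2, 76.9]
tcp_rot: [2.36, 2.073, 0.0]
force: [0.0, 0.2, -4.8]
opening: 63.5
grip_force: 67.3
```

```bash
python3 - <<'E'
from h import *
for k in range(2): im=robot.camera("side")
p=np.mean([ (robot.camera("side"),pose()[1])[1] for _ in range(4)],0); print(p.round(2))
plan((600.5,16.2,68.2,-.13)); print(pose()[0]["force"])
E
```

```text
[600.37  16.17  76.79]
now [600.4  16.2  76.8] phi -0.129 q [0.01 0.51 1.73 0.   0.9  0.14] open 63.4 grip 67.3 t 66.25
travel [0.0, 0.0, 0.017] yaw 0.0
[-0.46742284  0.1469207  -4.24355182]
```

Emit:
{"method": "apply_moves", "body": {"series": [{"travel": [0,0,0.002],"yaw": 0},{"travel": [0,0,0.004],"yaw": 0},{"travel": [0,0,0.006],"yaw": 0},{"travel": [0,0,0.008],"yaw": 0},{"travel": [0,0,0.01],"yaw": 0},{"travel": [0,0,0.01],"yaw": 0},{"travel": [0,0,0.01],"yaw": 0},{"travel": [0,0,0.01],"yaw": 0},{"travel": [0,0,0.01],"yaw": 0},{"travel": [0,0,0.01],"yaw": 0}]}}

```text
time: 67.5
tool_pos: [600.4, 16.2, 71.8]
tcp_rot: [2.361, 2.073, 0.0]
force: [-0.8, -0.4, -4.5]
opening: 63.4
grip_force: 67.3
```

Emit:
{"method": "apply_moves", "body": {"series": [{"travel": [0,0,0.002],"yaw": 0},{"travel": [0,0,0.004],"yaw": 0},{"travel": [0,0,0.005],"yaw": 0},{"travel": [0,0,0.006],"yaw": 0},{"travel": [0,0,0.007],"yaw": 0},{"travel": [0,0,0.007],"yaw": 0},{"travel": [0,0,0.007],"yaw": 0},{"travel": [0,0,0.007],"yaw": 0},{"travel": [0,0,0.007],"yaw": 0},{"travel": [0,0,0.007],"yaw": 0}]}}

```text
time: 68.75
tool_pos: [600.1, 16.3, 68.3]
tcp_rot: [-2.36, -2.072, 0.0]
force: [-2.1, 3.9, 0.6]
opening: 63.3
grip_force: 67.6
```

The case is seated: z = 68.3 against an expected 68.2, and its weight is carried. Release.

Emit:
{"method": "apply_moves", "body": {"hand": 0.75, "series": [{"travel": [0,0,0],"yaw": 0},{"travel": [0,0,0],"yaw": 0},{"travel": [0,0,0],"yaw": 0},{"travel": [0,0,0],"yaw": 0},{"travel": [0,0,0],"yaw": 0},{"travel": [0,0,0],"yaw": 0},{"travel": [0,0,-0.03],"yaw": 0},{"travel": [0,0,-0.08],"yaw": 0},{"travel": [0,0,-0.16],"yaw": 0},{"travel": [0,0,-0.24],"yaw": 0}]}}

```text
time: 70.0
tool_pos: [600.4, 16.2, 190.5]
tcp_rot: [2.36, 2.073, 0.001]
force: [0.6, -0.4, 0.4]
opening: 74.6
grip_force: 0.0
```

Emit:
{"method": "apply_moves", "body": {"series": [{"travel": [-0.1,-0.1,-0.04],"yaw": 0},{"travel": [-0.2,-0.2,-0.04],"yaw": 0},{"travel": [-0.3,-0.2,-0.04],"yaw": 0},{"travel": [-0.42,-0.2,-0.04],"yaw": 0},{"travel": [-0.5,-0.2,-0.04],"yaw": 0},{"travel": [-0.5,-0.2,-0.04],"yaw": 0},{"travel": [-0.5,-0.2,-0.04],"yaw": 0},{"travel": [-0.5,-0.2,-0.04],"yaw": 0},{"travel": [-0.5,-0.2,-0.04],"yaw": 0},{"travel": [-0.5,-0.2,-0.04],"yaw": 0}]}}

```text
time: 71.25
tool_pos: [469.1, -218.2, 208.3]
tcp_rot: [-2.359, -2.074, -0.0]
force: [-0.2, 0.3, 0.2]
opening: 74.7
grip_force: 0.0
```

```bash
python3 - <<'E'
from h import *
ims={n:robot.camera(n) for n in M}
for k in (["top"],["side"]):
    q,f,A=fitbox({n:ims[n] for n in k},(601,18),3,87,[2.99]); print(k,q.round(3),f.round(2),A)
print({n:knobs(n,ims[n]) for n in M})
for n in M: cv2.imwrite(f"pics/{n}_end.png",ims[n][:,:,::-1])
a=cv2.resize(ims["side"][160:250,230:320],None,fx=5,fy=5,interpolation=cv2.INTER_CUBIC)
b=cv2.resize(ims["top"][100:220,160:280],(450,450),interpolation=cv2.INTER_CUBIC)[:,:340]
cv2.imwrite("pics/c9.png",np.hstack([a,b])[:,:,::-1])
E
```

```text
['top'] [600.493  18.423   3.004] [ 0.    0.01 -0.55 -0.19  0.22] {'top': 1111}
['side'] [600.848  15.535   2.991] [-0.   -0.09  0.36 -0.26  0.75] {'side': 1157}
{'side': [], 'top': []}
```

View pics/c9.png

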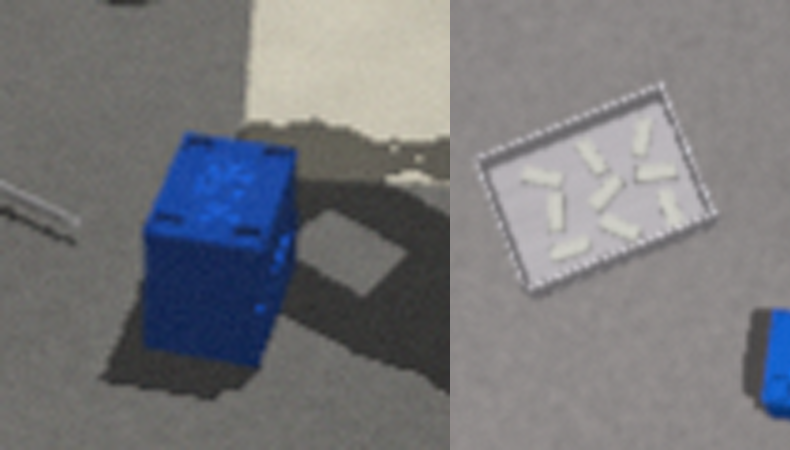

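View pics/side_end.png

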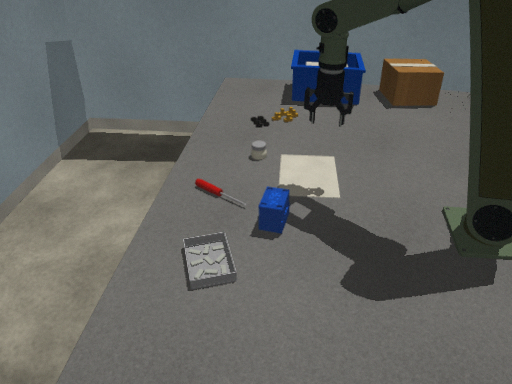

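The stack stands square with its sides flush (side view, about 275,210). The paper is empty, and the tray, jar and screwdriver have not moved. Handing in.

```bash
python3 -c "
from cell import robot
print(robot.finish_job())"
```

```text
the job is handed in; nothing more can be done
None
```

I put all five knobs in the case, one per well, seated the lid, stacked the closed case squarely on the full one, and handed the job in at about 71 s; the hand-in returned no verdict.

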